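# Set up an exhaust tube on vee blocks for welding

### The job

Get the exhaust tube ready for welding on the steel fit-up plate: stand the blue vee block on the blue square and the yellow one on the yellow square, grooves up and in line along the plate, and set the copper block flat on the black cross midway between them. Only then lay the tube in both grooves, its blue band over the blue block and its yellow band over the yellow block. Leave the tin, the magnet and the hammer where they are.

Things in the scene. Friction and masses are not known exactly. Their poses are not given: they have to be found in the camera images.
- vee_blue: loose blue steel vee block, 0.5 kg, upright on the bench at left: 54 mm along x, 45 mm along y, 45 mm high; origin at centre of underside, z up. A 90 degree groove, 20 mm deep, 40 mm wide at the top, runs along y; flat flanks at x = +-27 mm. Either way round is the same. A 38 mm tube in the groove has its axis 52 mm above the block's underside.
- vee_yellow: yellow painted steel vee block, otherwise just like vee_blue; origin at the centre of its underside, groove along its y. Starts upright on the bench to the robot's left.
- copper: loose copper-coloured backing block, 50 mm along x, 34 mm along y, 24 mm high, 0.35 kg; origin at the centre of its underside, z up. Starts flat on the bench to the robot's left. It fits under the laid tube with 9 mm to spare, and its direction when placed is free.
- tube: loose steel tube, 38 mm diameter, 190 mm long, 0.26 kg; origin on its axis at mid length (brass weld bead), x along it. 30 mm wide bands: blue centred at x = +60 mm, yellow at -60 mm. Starts level, axis 55 mm above the bench, x pointing roughly away from the robot, in two notches 140 mm apart (48 mm high) of a fixed wooden rest at right; between them the rest is 12 mm high.
- plate: fixed bare steel fit-up plate on the bench, 110 mm along x, 220 mm along its y, 10 mm thick; origin at the centre of its underside, so its top is at z = 10 mm. A black painted cross marks the middle of the top. The two coloured squares are painted on it, 60 mm either side of the cross along y. Its long direction y runs roughly from the robot's right to its left.
- blue_square: blue rectangle painted on the plate, 80 mm by 60 mm (long side along the plate's x), flat; origin at its centre on the plate's top face, axes as the plate's. It is at either the left or the right end of the plate.
- yellow_square: yellow rectangle painted on the plate, like blue_square, at the other end, 120 mm from it.
- tin: bystander: tin with an orange label and a white lid, 68 mm diameter, 70 mm high, origin at the centre of its underside, standing beyond the plate on the left; not to be disturbed.
- magnet: bystander: red triangular welding magnet lying flat, about 90 mm by 90 mm, 18 mm high, origin near its middle on its underside, beyond the plate; not to be disturbed.
- hammer: bystander: hammer, 260 mm long, wooden handle, lying on the bench beyond the plate and the tube, at right, its handle roughly across the robot's view; not to be disturbed.
There are look-alikes about, which are no part of the job. Of the things that look like the vee_yellow, take the one that is nearest to the robot's base at the start.

How it is judged:
By the outcome, as a careful person would: the job done as asked, in the order asked, and still so for the second after the job is handed in, with the robot touching nothing.
It also fails if it takes over 102 s, if anything falls off the work surface, if the arm or the gripper's body presses on something with over 40 N, if the wrist force passes 120 N, or if a joint passes its speed limit or range.

### The arm

A 6-joint arm with a two-finger parallel gripper is mounted at the origin on the work surface. World frame = base frame: x ahead of the robot, y to its left, z up, the work surface at z = 0. Lengths are in m, angles in rad, forces in N, time in s.
With the tool pointing down it reaches from about 0.425 to 0.95 m from the base axis. Payload 3.5 kg.
Tool frame: the origin (TCP) lies at the very end of the fingers, on their centre line; the grasp point (between the pads) lies 19 mm behind it; z points along the fingers, y is the direction in which the jaws open and shut (so a half turn about z gives the same grasp; the last joint's range is limited). The gripper opens to 85 mm and grips with 20 to 120 N. Pads are 22 mm wide; open, the fingers measure 114 mm over their backs; the gripper's body (76 mm by 85 mm) begins 54 mm behind the grasp point. The pads swing forward as they close: fully open they stand 13 mm farther back than shut.
Start: joints at [-1.375, 0.286, 1.577, -0, 1.279, -0.15], TCP at [0.229, -0.635, 0.204] pointing down, gripper open.
Joint ranges: [-2.77, 2.77], [-0.9, 2.22], [0.21, 2.48], [-1.53, 4.67], [0.24, 2.81], [-2.84, 2.84]. Speed limits (rad/s): [2.79, 2.79, 3.14, 3.14, 3.14, 3.14].

### API

Orientations are given as a unit quaternion [x, y, z, w].
In Python, from plant import ctrl, imaging gives the robot as it stands.
- The arm moves only by the shell command python3 -m creep 'ROWS' [OPENING] [FORCE]. ROWS is JSON, one flat list of numbers, 4 for each row, row after row: the shift along the tool's x, y, z in units of 25 mm (1.0 is 25 mm), then the turn about the tool's z in units of 5 degrees (1.0 is 5 degrees). A call has 1 to 20 rows; each row is the pose to reach, as a shift and turn from the pose commanded when the call began, along the tool's axes at that moment; what a row does not reach only later rows make up. A row lasts 1/12 s, in which the tool goes at most 41.7 mm and 7.16 degrees, less where a joint would pass 70% of its speed; a pose out of reach is approached as far as the arm can. A call with a gripper value outside its range is refused whole. OPENING is the closure in counts, from 0 (fully open) to 255 (shut), set as the call begins (- or left out, the last holds). The fingers move at their own pace and stop on an object; FORCE is the grip in N (left out, the last holds). Time passes only in rows, so rows that repeat a pose let the fingers close. It gives the time, the measured TCP pose, the force and the opening at its end, in the units of the state.
- ctrl.get_state(): the state, without advancing time (a new reading comes with each control period).
- imaging.read_camera(name): name is "scene" or "top"; returns the picture (400x640x3 uint8, red, green, blue); there is no depth.
- imaging.camera_info(name): a dict with "intrinsics" (3x3 intrinsics, pixels), "distortion" ([k1, k2, p1, p2, k3] as OpenCV has them; the pictures are not rectified), "origin" and "attitude" of the camera in the world. Camera axes: x right, y down, z forward; pixel columns grow to the right and rows downward; lengths in m; the calibration is good to about 2 mm. A picture is of the moment at which its call begins. camera_info takes no time and is no camera call.
- ctrl.sign_off(): hands the job in, once; it reports no verdict.
Trained networks look in the newest picture that a camera, given by its name, has taken for a name from the list of things; names that differ only in an ending like _2 or _b are one class to them, and where a whole thing is asked for, a point or a joint stands for the part that bears it (a point fixed in the world has none). Each returns a list of dicts, best first, with "p" (0 to 1); they miss things now and then, are a little off and sometimes report something else, mostly with a low value. They report only what shows in the picture. A call takes as long as a camera call. They do not tell look-alikes from the thing itself.
- imaging.silhouettes(camera, name): "mask" (400x640 bool, what is visible of it) and "uv" ([column, row] in pixels, amid what is visible of it).
The state is a dict: "time": time; "qpos": joint angles; "dq": joint speeds; "joint_efforts": joint torques, N m; "eef_pos": TCP position; "tcp_rot": TCP orientation; "contact_force": force on the tool from outside, world axes, zero at the start; "wrist_torque": the same for the moment, N m; "opening": opening from 0.0 (shut) to 1.0 (fully open).
Only numpy, scipy, OpenCV 4.12 (cv2) and the standard library are available. Lean on these libraries where they do the work, as an engineer would, in place of code of your own. Each camera call takes 0.05 s, during which the arm holds its last target.

## Working session

There is one attempt and no reset: what is moved stays moved. The work goes in short steps, Python scripts to look and compute and a shell command to move; the robot and the scene stay as the last step left them, time stands still between calls to the robot, and variables do not carry over. Pictures are saved under pics/ and viewed, and the job is handed in when it is done.

```bash
ls; mkdir -p pics; python3 - <<'E'
from plant import ctrl, imaging
import cv2
for n in ["scene","top"]:
    i=imaging.camera_info(n); print(n,i)
    p=imaging.read_camera(n); cv2.imwrite(f"pics/{n}0.png",p[:,:,::-1])
print(ctrl.get_state())
E
```

```text
pics
scene {'intrinsics': array([[467.90991151,   0.        , 324.43519858],
       [  0.        , 467.90991151, 192.60892674],
       [  0.        ,   0.        ,   1.        ]]), 'distortion': array([-0.11685798,  0.        ,  0.        ,  0.        ,  0.        ]), 'origin': array([0.95897556, 0.54011568, 1.00045821]), 'attitude': array([ 0.32557395,  0.90109761, -0.26849858, -0.09966549])}
top {'intrinsics': array([[491.76327756,   0.        , 317.61257053],
       [  0.        , 491.76327756, 199.02788011],
       [  0.        ,   0.        ,   1.        ]]), 'distortion': array([-0.06710392,  0.        ,  0.        ,  0.        ,  0.        ]), 'origin': array([0.42299244, 0.08310786, 1.37940838]), 'attitude': array([-0.70478813,  0.70719942, -0.04248987,  0.03656892])}
{'time': 0.1, 'qpos': array([-1.37501182e+00,  2.87126794e-01,  1.57809770e+00,  2.82188156e-05,
        1.27856361e+00, -1.50003270e-01]), 'dq': array([ 0.00115578, -0.00113514, -0.00266594,  0.00038157, -0.00054849,
        0.00053102]), 'joint_efforts': array([ 7.70017014e-04, -4.07296014e+01, -2.93701547e+01, -1.16918695e-04,
        3.38519749e-03,  1.05675716e-05]), 'eef_pos': array([ 0.22868393, -0.63436826,  0.20291607]), 'tcp_rot': array([ 9.85091154e-01,  1.72029686e-01, -1.16222262e-05, -1.09774745e-03]), 'contact_force': array([ 0.23157597,  0.01909242, -0.16861949]), 'wrist_torque': array([ 0.01827634, -0.02144877,  0.04917993]), 'opening': 0.999700743905386}
```

View pics/scene0.png

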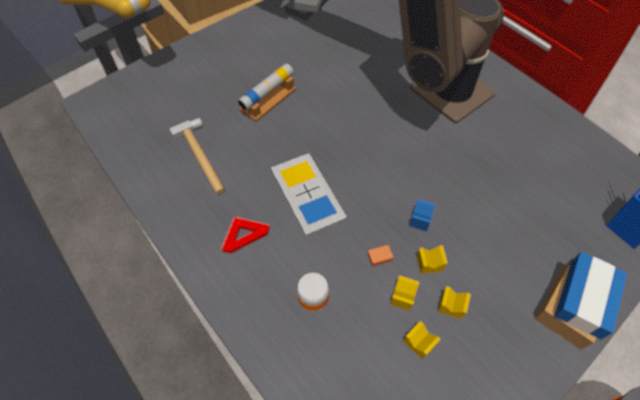

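View pics/top0.png

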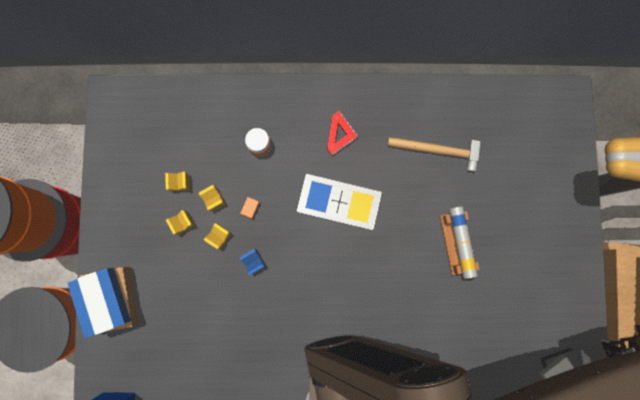

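Top view: four yellow vee look-alikes at (176,182), (210,197), (178,222), (216,237). The blue vee is at (252,262), copper at (250,207), and the tube at (463,242) with its blue end away from the robot. The plate has its blue square on the left at (319,196) and yellow on the right at (361,207). Next I'll get the masks and fit poses.

```bash
cat > h.py <<'E'
import numpy as np, cv2
from scipy.spatial.transform import Rotation as R
from scipy.optimize import minimize
from plant import ctrl, imaging
CI={n:imaging.camera_info(n) for n in("scene","top")}
def proj(P,c):
    i=CI[c]; Rw=R.from_quat(i["attitude"]).as_matrix().T
    t=-Rw@i["origin"]
    return cv2.projectPoints(np.asarray(P,float).reshape(-1,3),cv2.Rodrigues(Rw)[0],t,i["intrinsics"],i["distortion"])[0].reshape(-1,2)
def back(uv,z,c):
    i=CI[c]; n=cv2.undistortPoints(np.asarray(uv,float).reshape(-1,1,2),i["intrinsics"],i["distortion"]).reshape(-1,2)
    d=np.c_[n,np.ones(len(n))]@R.from_quat(i["attitude"]).as_matrix().T
    return i["origin"]+d*((z-i["origin"][2])/d[:,2])[:,None]
def prism(poly,axis,h): # poly in 2D; returns faces
    pass
def box(a,b,h):
    v=np.array([[sx*a/2,sy*b/2,z] for z in(0,h) for sx,sy in((-1,-1),(1,-1),(1,1),(-1,1))])
    f=[[0,1,2,3],[4,5,6,7]]+[[i,(i+1)%4,(i+1)%4+4,i+4] for i in range(4)]
    return [v[k] for k in f]
def vee():
    p=[(-.027,0),(.027,0),(.027,.045),(.020,.045),(0,.025),(-.020,.045),(-.027,.045)]
    A=np.array([[x,-.0225,z] for x,z in p]);B=A+[0,.045,0]
    return [A,B]+[np.array([A[i],A[(i+1)%7],B[(i+1)%7],B[i]]) for i in range(7)]
def tube():
    a=np.linspace(0,2*np.pi,24,endpoint=False)
    A=np.c_[-.095+0*a,.019*np.cos(a),.019*np.sin(a)];B=A+[.19,0,0]
    return [A,B]+[np.array([A[i],A[(i+1)%24],B[(i+1)%24],B[i]]) for i in range(24)]
def square(a,b): return [np.array([[-a/2,-b/2,0],[a/2,-b/2,0],[a/2,b/2,0],[-a/2,b/2,0]])]
S=4
def render(faces,x,y,yaw,z,c,win,pitch=0):
    u0,v0,w,h=win
    M=R.from_euler('zy',[yaw,pitch]).as_matrix(); m=np.zeros((h*S,w*S),np.uint8)
    for f in faces:
        q=proj(f@M.T+[x,y,z],c)
        q=((q-[u0,v0]+.5)*S-.5)
        cv2.fillPoly(m,[np.round(q*16).astype(np.int32)],255,shift=4)
    return cv2.resize(m,(w,h),interpolation=cv2.INTER_AREA)/255.
def fit(faces,masks,x,y,yaws,z,verbose=0):
    """masks: {cam:mask}"""
    wins={}
    for c,m in masks.items():
        v,u=np.nonzero(m); wins[c]=(max(u.min()-12,0),max(v.min()-12,0),int(np.ptp(u))+25,int(np.ptp(v))+25)
    def cost(p):
        s=0
        for c,m in masks.items():
            u0,v0,w,h=wins[c]; t=m[v0:v0+h,u0:u0+w].astype(float)
            r=render(faces,p[0]/100,p[1]/100,p[2]/10,z,c,(u0,v0,t.shape[1],t.shape[0]))
            s+=((cv2.GaussianBlur(r,(0,0),.7)-cv2.GaussianBlur(t,(0,0),.7))**2).sum()/t.sum()
        return s
    best=None
    for yw in yaws:
        p0=np.array([x*100,y*100,yw*10])
        o=minimize(cost,p0,method='Nelder-Mead',options=dict(initial_simplex=p0+np.array([[0,0,0],[1,0,0],[0,1,0],[0,0,2.]]),xatol=.005,fatol=1e-5))
        if best is None or o.fun<best.fun: best=o
    return np.array([best.x[0]/100,best.x[1]/100,best.x[2]/10]),best.fun
E
cat > m0.py <<'E'
from h import *
import pickle
D={}
for c in("scene","top"):
    imaging.read_camera(c)
    for n in("vee_blue","vee_yellow","copper","tube","plate","blue_square","yellow_square"):
        D[c,n]=imaging.silhouettes(c,n)
        for r in D[c,n]: print(c,n,round(r["p"],2),np.round(r["uv"]),r["mask"].sum(), np.round(back(r["uv"],.02,c)[0],3))
pickle.dump(D,open("m0.pkl","wb"))
E
python3 m0.py
```

```text
scene vee_blue 0.79 [422. 212.] 558 [0.396 0.244 0.02 ]
scene vee_yellow 0.75 [420. 342.] 703 [0.628 0.465 0.02 ]
scene vee_yellow 0.67 [432. 259.] 667 [0.468 0.349 0.02 ]
scene vee_yellow 0.66 [403. 294.] 630 [0.58  0.365 0.02 ]
scene vee_yellow 0.6 [454. 303.] 673 [0.51  0.454 0.02 ]
scene copper 0.65 [380. 257.] 370 [0.558 0.269 0.02 ]
scene tube 0.87 [265.  84.] 856 [ 0.431 -0.362  0.02 ]
scene tube 0.4 [244. 238.] 948 [0.771 0.026 0.02 ]
scene plate 0.86 [307. 194.] 2018 [0.581 0.025 0.02 ]
scene plate 0.47 [300. 174.] 608 [ 0.557 -0.036  0.02 ]
scene blue_square 0.95 [316. 210.] 652 [0.591 0.073 0.02 ]
scene blue_square 0.31 [308. 194.] 1863 [0.578 0.026 0.02 ]
scene yellow_square 0.77 [300. 174.] 565 [ 0.556 -0.035  0.02 ]
scene yellow_square 0.51 [246. 236.] 977 [0.766 0.024 0.02 ]
top vee_blue 0.9 [249. 261.] 404 [0.404 0.259 0.02 ]
top vee_blue 0.47 [360. 206.] 598 [ 0.555 -0.045  0.02 ]
top vee_yellow 0.94 [216. 237.] 360 [0.472 0.351 0.02 ]
top vee_yellow 0.86 [177. 185.] 425 [0.617 0.464 0.02 ]
top vee_yellow 0.7 [212. 198.] 370 [0.579 0.365 0.02 ]
top copper 0.68 [249. 207.] 207 [0.555 0.262 0.02 ]
top tube 0.68 [462. 244.] 999 [ 0.449 -0.329  0.02 ]
top plate 0.92 [339. 203.] 1836 [0.565 0.012 0.02 ]
top blue_square 0.91 [319. 199.] 600 [0.576 0.068 0.02 ]
top blue_square 0.67 [336. 133.] 655 [0.764 0.017 0.02 ]
top yellow_square 0.64 [360. 206.] 614 [ 0.555 -0.045  0.02 ]
```

Yellow vee candidates (top pixels), with distance from the base: (216,237) 0.58 m, (212,198) 0.69 m, (178,222) 0.68 m, (177,185) 0.77 m. I choose (216,237), which is (432,259) in the scene view. I'll check it in one close crop along with the fits.

```bash
cat > f0.py <<'E'
from h import *
import pickle
D=pickle.load(open("m0.pkl","rb"))
def near(c,n,uv): return min(D[c,n],key=lambda r:np.hypot(*(np.array(r["uv"])-uv)))["mask"]
Y=np.linspace(0,np.pi,5)[:-1]
J=[("vee_blue",vee(),0,(422,212),(249,261),.40,.25,Y),
("vee_yellow",vee(),0,(432,259),(216,237),.47,.35,Y),
("copper",box(.05,.034,.024),0,(380,257),(249,207),.557,.265,Y),
("tube",tube(),.055,(265,84),(462,244),.44,-.34,[-.2,.2]),
("plate",box(.11,.22,.01),0,(307,194),(339,203),.57,.015,[-.2,.2]),
("blue_square",square(.08,.06),.01,(316,210),(319,199),.58,.07,[-.2,.2]),
("yellow_square",square(.08,.06),.01,(300,174),(360,206),.556,-.04,[-.2,.2])]
F={}
for n,f,z,us,ut,x,y,Yw in J:
    ms={"scene":near("scene",n,us),"top":near("top",n,ut)}
    for k in (ms,{"scene":ms["scene"]},{"top":ms["top"]}):
        p,e=fit(f,k,x,y,Yw,z); print(n,list(k),np.round(p[:2]*1000,1),round(np.degrees(p[2]),1),round(e,3))
        if len(k)==2:F[n]=p
pickle.dump(F,open("F.pkl","wb"))
for c in("scene","top"):
    im=cv2.imread(f"pics/{c}0.png"); im=cv2.resize(im,None,fx=4,fy=4,interpolation=cv2.INTER_CUBIC)
    for n,f,z,*_ in J:
        p=F[n]
        for q in f:
            if n=="tube" and len(q)==4: continue
            uv=(proj(q@R.from_euler('z',p[2]).as_matrix().T+[p[0],p[1],z],c)+.5)*4-.5
            cv2.polylines(im,[np.round(uv).astype(np.int32)],True,(0,255,0),1)
    cv2.imwrite(f"pics/{c}fit_a.png",im[150*4:290*4,200*4:400*4] if c=="top" else im[140*4:280*4,265*4:465*4])
    cv2.imwrite(f"pics/{c}fit_b.png",im[190*4:290*4,420*4:500*4] if c=="top" else im[50*4:130*4,220*4:310*4])
E
python3 f0.py
```

```text
vee_blue ['scene', 'top'] [404.5 252.3] 29.3 0.03
vee_blue ['scene'] [403.9 251.4] 29.3 0.009
vee_blue ['top'] [405.1 252.5] 29.1 0.015
vee_yellow ['scene', 'top'] [474. 349.] -32.9 0.037
vee_yellow ['scene'] [473.  348.8] -34.0 0.009
vee_yellow ['top'] [474.7 349.3] -31.5 0.02
copper ['scene', 'top'] [552.4 262.4] -23.3 0.122
copper ['scene'] [553.1 262.7] 156.8 0.03
copper ['top'] [551.3 261.2] -27.1 0.071
tube ['scene', 'top'] [ 455.5 -320.6] 10.4 0.038
tube ['scene'] [ 452.7 -321. ] 11.3 0.013
tube ['top'] [ 456.2 -320.4] 9.9 0.016
plate ['scene', 'top'] [569.3  11.3] -13.5 1.22
plate ['scene'] [569.4  11.1] -13.6 0.588
plate ['top'] [568.7  11.5] -13.5 0.63
blue_square ['scene', 'top'] [583.9  70.3] -15.3 0.023
blue_square ['scene'] [582.8  70.4] -16.0 0.015
blue_square ['top'] [584.   70.3] -14.1 0.005
yellow_square ['scene', 'top'] [554.2 -47.1] -13.7 0.014
yellow_square ['scene'] [554.  -47.2] -13.6 0.007
yellow_square ['top'] [554.4 -46.3] -13.3 0.006
```

View pics/topfit_a.png

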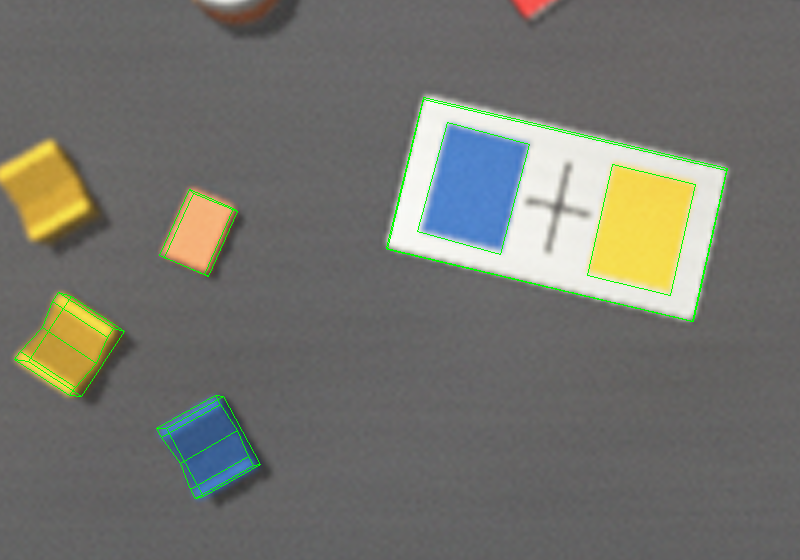

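View pics/scenefit_a.png

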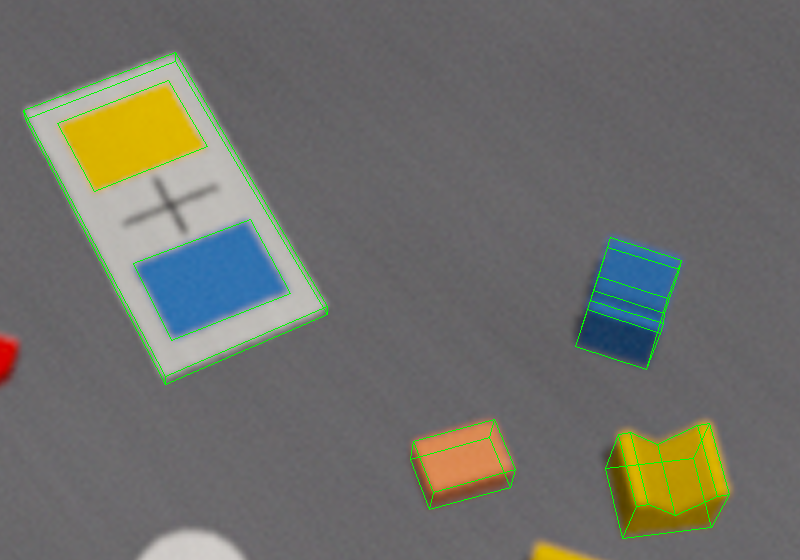

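View pics/topfit_b.png

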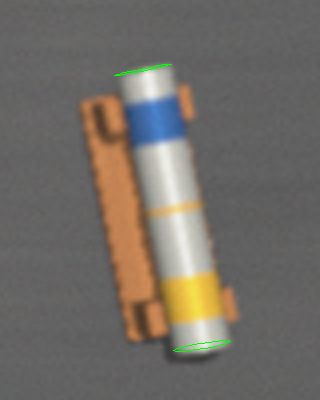

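View pics/scenefit_b.png

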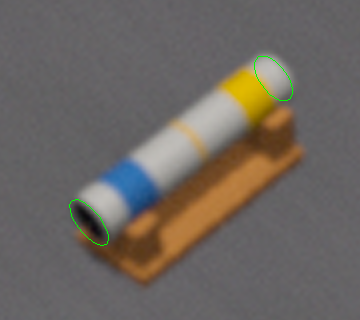

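The crops confirm the chosen block is an upright yellow vee, and the overlays agree to about 1 px. The copper mask was slightly small in the top view, so I'll use the scene fit for it. Next is a planner that converts targets to row units.

```bash
cat > plan.py <<'E'
# usage: plan.py x y z theta_deg(tool-y heading, mod 180)  (mm)
import sys; from h import *
s=ctrl.get_state(); x,y,z,th=map(float,sys.argv[1:5])
M=R.from_quat(s["tcp_rot"]).as_matrix(); p=s["eef_pos"]
d=M.T@(np.array([x,y,z])/1000-p)/.025
cur=np.degrees(np.arctan2(M[1,1],M[0,1])); t=-((th-cur+90)%180-90)
print("t",s["time"],"tcp",np.round(p*1000,1),"th",round(cur,1),"q6",round(s["qpos"][5],2),"tilt",np.round(M[:2,2],4),"open",round(s["opening"],3))
print("ROW",np.round(d,2),"turn",round(t/5,2),"rows>=",round(max(np.linalg.norm(d)*25/41.7,abs(t)/7.16),1),"q6 end approx",round(s["qpos"][5],2),"+",round(np.radians(t),2))
E
python3 plan.py 480 -150 160 -50; python3 plan.py 552.5 262.5 120 -23.5
```

```text
t 0.9 tcp [ 228.8 -635.   204.3] th -70.2 q6 -0.15 tilt [ 0. -0.] open 1.001
ROW [ 16.03 -14.85   1.77] turn -4.04 rows>= 13.1 q6 end approx -0.15 + -0.35
t 0.9 tcp [ 228.8 -635.   204.3] th -70.2 q6 -0.15 tilt [ 0. -0.] open 1.001
ROW [ 24.35 -29.39   3.37] turn -9.34 rows>= 23.0 q6 end approx -0.15 + -0.81
```

```bash
cat > plan.py <<'E'
# plan.py [did a b c t] [to x y z theta ...]  dead-reckons the commanded pose in cmd.json (x,y,z mm, psi deg tool-x heading)
import sys,json,os; from h import *
C=json.load(open("cmd.json")) if os.path.exists("cmd.json") else [229,-635,204,19.8]
a=sys.argv[1:]
def ax(psi): c,s=np.cos(np.radians(psi)),np.sin(np.radians(psi)); return np.array([[c,s,0],[s,-c,0],[0,0,-1]])
while a:
    if a[0]=="did":
        v=list(map(float,a[1:5])); C=list(np.array(C[:3])+ax(C[3])@np.array(v[:3])*25)+[C[3]-5*v[3]]
        json.dump(C,open("cmd.json","w")); 
    else:
        x,y,z,th=map(float,a[1:5]); d=ax(C[3]).T@(np.array([x,y,z])-C[:3])/25
        t=-((th-(C[3]-90)+90)%180-90)
        print("ROW",np.round(d,2),"turn",round(t/5,2),"rows>=",round(max(np.linalg.norm(d)*25/41.7,abs(t)/7.16),1),"turn rad",round(np.radians(t),2))
    a=a[5:]
s=ctrl.get_state();M=R.from_quat(s["tcp_rot"]).as_matrix()
print("cmd",np.round(C,1),"meas",np.round(s["eef_pos"]*1000,1),round(np.degrees(np.arctan2(M[1,0],M[0,0])),1),"q6",round(s["qpos"][5],2),"t",round(s["time"],2),"open",round(s["opening"],3),"F",np.round(s["contact_force"],1))
E
python3 plan.py to 480 -150 150 -50
python3 -m creep '[16,-14.8,2,-4]' 0 60
```

```text
ROW [ 16.02 -14.85   2.16] turn -4.04 rows>= 13.2 turn rad -0.35
cmd [ 229.  -635.   204.    19.8] meas [ 228.8 -635.   204.3] 19.8 q6 -0.15 t 0.9 open 1.001 F [ 0.3 -0.4 -0.1]
time: 0.98
eef_pos: [0.245, -0.6028, 0.2008]
tcp_rot: [0.973, 0.232, -0.001, 0.002]
contact_force: [0.9, 0.0, 1.3]
opening: 1.0
```

```bash
python3 -m creep '[16,-14.8,2,-4,16,-14.8,2,-4,16,-14.8,2,-4,16,-14.8,2,-4,16,-14.8,2,-4,16,-14.8,2,-4,16,-14.8,2,-4,16,-14.8,2,-4,16,-14.8,2,-4,16,-14.8,2,-4,16,-14.8,2,-4,16,-14.8,2,-4,16,-14.8,2,-4]'; python3 plan.py
```

```text
time: 2.07
eef_pos: [0.4351, -0.0902, 0.1513]
tcp_rot: [0.917, 0.398, 0.001, 0.001]
contact_force: [1.5, -0.5, 0.7]
opening: 0.995
cmd [ 229.  -635.   204.    19.8] meas [435.1 -90.2 151.3] 47.0 q6 0.32 t 2.07 open 0.995 F [ 1.5 -0.5  0.7]
```

```bash
python3 -m creep '[0,0,0,0,0,0,0,0]'; python3 - <<'E'
from h import *
import json
r=[]
for k in range(6):
    s=ctrl.get_state(); r.append(np.r_[s["eef_pos"]*1000,s["time"]]); imaging.read_camera("top")
r=np.array(r);print(np.round(r,2)); m=r.mean(0)
M=R.from_quat(s["tcp_rot"]).as_matrix()
json.dump([*m[:3],float(np.degrees(np.arctan2(M[1,0],M[0,0])))],open("cmd.json","w"))
E
python3 plan.py to 552.5 262.5 80 -23.5
```

```text
time: 2.23
eef_pos: [0.435, -0.0899, 0.1509]
tcp_rot: [0.916, 0.401, -0.0, 0.0]
contact_force: [0.4, -1.3, 0.1]
opening: 1.0
[[434.98 -89.95 150.88   2.23]
 [434.86 -91.42 151.06   2.28]
 [434.76 -92.42 151.16   2.33]
 [434.69 -93.05 151.21   2.38]
 [434.62 -93.41 151.21   2.43]
 [434.57 -93.55 151.18   2.48]]
ROW [13.57 -6.27  2.84] turn -3.93 rows>= 9.1 turn rad -0.34
cmd [434.7 -92.3 151.1  46.8] meas [434.5 -93.6 151.1] 46.8 q6 0.31 t 2.53 open 0.998 F [0.7 0.5 0.7]
```

```bash
echo '[434.5,-93.6,151.1,46.8]'>cmd.json; python3 plan.py to 552.5 262.5 80 -23.5
```

```text
ROW [13.61 -6.31  2.84] turn -3.94 rows>= 9.2 turn rad -0.34
cmd [434.5 -93.6 151.1  46.8] meas [434.5 -93.6 151.1] 46.8 q6 0.31 t 2.53 open 0.998 F [0.7 0.5 0.7]
```

```bash
python3 -m creep '[13.6,-6.3,2.84,-3.94,13.6,-6.3,2.84,-3.94,13.6,-6.3,2.84,-3.94,13.6,-6.3,2.84,-3.94,13.6,-6.3,2.84,-3.94,13.6,-6.3,2.84,-3.94,13.6,-6.3,2.84,-3.94,13.6,-6.3,2.84,-3.94,13.6,-6.3,2.84,-3.94,13.6,-6.3,2.84,-3.94,13.6,-6.3,2.84,-3.94,13.6,-6.3,2.84,-3.94,13.6,-6.3,2.84,-3.94,13.6,-6.3,2.84,-3.94,13.6,-6.3,2.84,-3.94,13.6,-6.3,2.84,-3.94]'; python3 plan.py did 13.6 -6.3 2.84 -3.94 to 552.5 262.5 2 -23.5
python3 - <<'E'
from h import *
for c in("scene","top"):
    p=imaging.read_camera(c)[:,:,::-1]; u,v=proj([.5525,.2625,.03],c)[0].astype(int)
    cv2.imwrite(f"pics/cop_{c}.png",cv2.resize(p[v-50:v+50,u-65:u+65],None,fx=5,fy=5,interpolation=cv2.INTER_CUBIC))
E
```

```text
time: 3.87
eef_pos: [0.5518, 0.2628, 0.0805]
tcp_rot: [0.836, 0.549, 0.0, 0.0]
contact_force: [0.7, -1.2, 0.4]
opening: 1.001
ROW [ 0.02 -0.    3.12] turn -0.0 rows>= 1.9 turn rad -0.0
cmd [552.4 262.1  80.1  66.5] meas [551.8 262.8  80.5] 66.6 q6 0.69 t 3.87 open 1.001 F [ 0.7 -1.2  0.4]
```

View pics/cop_scene.png

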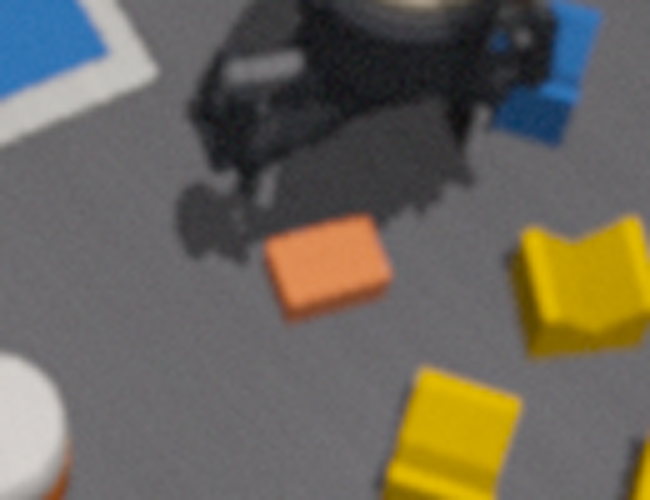

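View pics/cop_top.png

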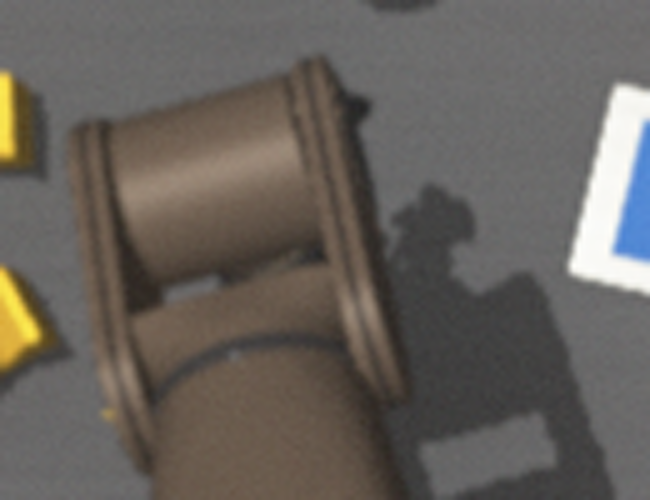

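The scene crop has the copper at about (325,265), with the open gripper above it. Descending.

```bash
python3 -m creep '[0,0,1,0,0,0,2,0,0,0,2.7,0,0,0,3.12,0,0,0,3.12,0,0,0,3.12,0,0,0,3.12,0]' && python3 -m creep '[0,0,0,0,0,0,0,0,0,0,0,0,0,0,0,0,0,0,0,0,0,0,0,0,0,0,0,0,0,0,0,0]' 255 50; python3 plan.py did 0 0 3.12 0 to 569 11.5 60 -14
```

```text
time: 4.55
eef_pos: [0.5527, 0.2642, 0.0034]
tcp_rot: [0.835, 0.55, 0.001, 0.0]
contact_force: [0.1, 0.3, 0.6]
opening: 1.003
time: 5.22
eef_pos: [0.5514, 0.2639, 0.0019]
tcp_rot: [0.835, 0.55, -0.0, -0.0]
contact_force: [0.0, 0.3, -0.1]
opening: 0.0
ROW [-8.93  4.6  -2.32] turn -1.9 rows>= 6.2 turn rad -0.17
cmd [552.4 262.1   2.1  66.5] meas [551.4 263.9   1.9] 66.7 q6 0.69 t 5.22 open 0.0 F [ 0.   0.3 -0.1]
```

Opening 0 means it grasped nothing. I'll look.

```bash
python3 - <<'E'
from h import *
for c in("scene",):
    p=imaging.read_camera(c)[:,:,::-1]; u,v=proj([.5525,.2625,.03],c)[0].astype(int)
    q=proj([ctrl.get_state()["eef_pos"]],c)[0]; print(u,v,q)
    cv2.imwrite(f"pics/cop2_{c}.png",cv2.resize(p[v-50:v+50,u-65:u+65],None,fx=6,fy=6,interpolation=cv2.INTER_CUBIC))
E
```

```text
380 252 [380.34653049 257.67420801]
```

View pics/cop2_scene.png

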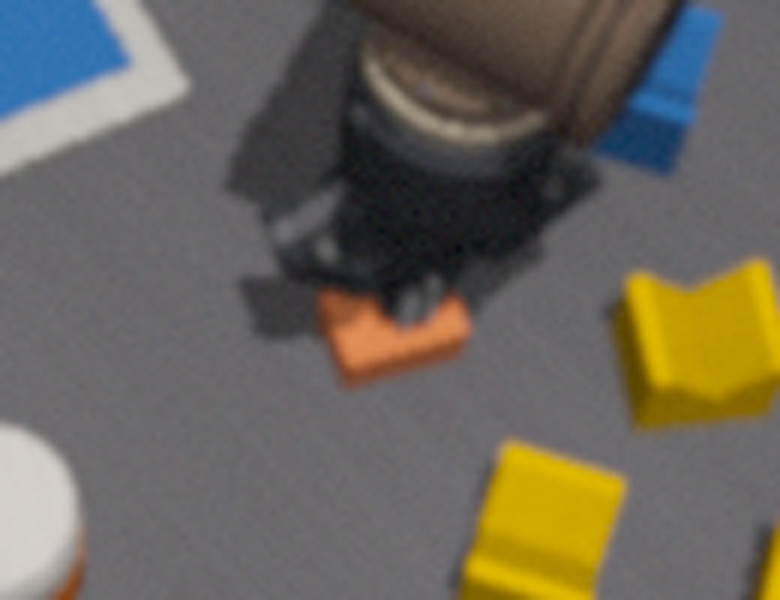

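```bash
python3 - <<'E'
from h import *
s=ctrl.get_state();print({k:np.round(v,3) for k,v in s.items()})
p=imaging.read_camera("scene")[:,:,::-1].copy()
for P in ([.552,.263,0],[.552,.263,.024],[.552,.263,.1]): print(proj([P],"scene"))
cv2.imwrite("pics/cop3.png",cv2.resize(p[190:290,320:440],None,fx=6,fy=6,interpolation=cv2.INTER_LANCZOS4))
r=imaging.silhouettes("scene","copper"); print([(q["p"],q["uv"],q["mask"].sum()) for q in r])
cv2.imwrite("pics/top3.png",imaging.read_camera("top")[:,:,::-1])
E
```

```text
{'time': np.float64(5.267), 'qpos': array([ 0.28 ,  0.388,  1.854, -0.   ,  0.9  ,  0.688]), 'dq': array([-0.001,  0.001,  0.   , -0.002,  0.003, -0.   ]), 'joint_efforts': array([ 2.0000e-03, -3.8678e+01, -2.3534e+01,  0.0000e+00,  1.0000e-03,
       -0.0000e+00]), 'eef_pos': array([0.551, 0.264, 0.002]), 'tcp_rot': array([ 0.835,  0.55 , -0.   , -0.   ]), 'contact_force': array([0.538, 0.413, 0.293]), 'wrist_torque': array([ 0.021, -0.032, -0.007]), 'opening': np.float64(-0.001)}
[[379.85069065 257.88967159]]
[[380.94661264 253.41922901]]
[[384.69682648 238.07045915]]
[(0.54, [375.8, 258.2], np.int64(247))]
```

View pics/cop3.png

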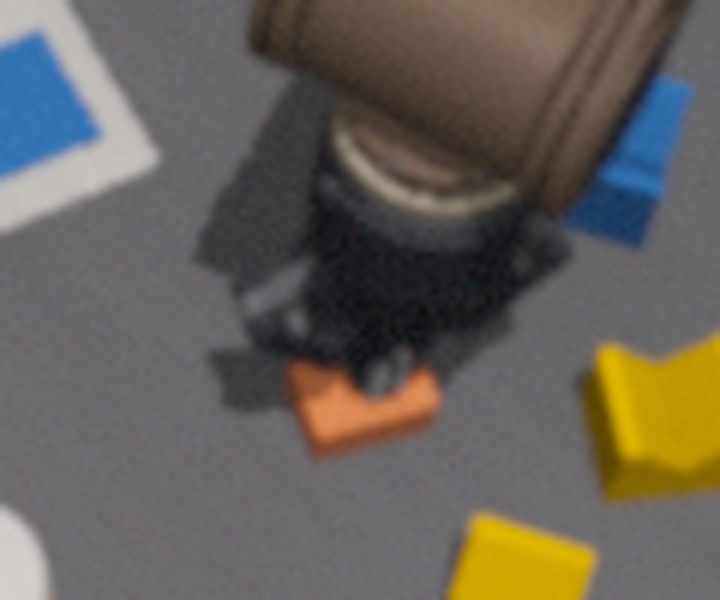

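View pics/top3.png

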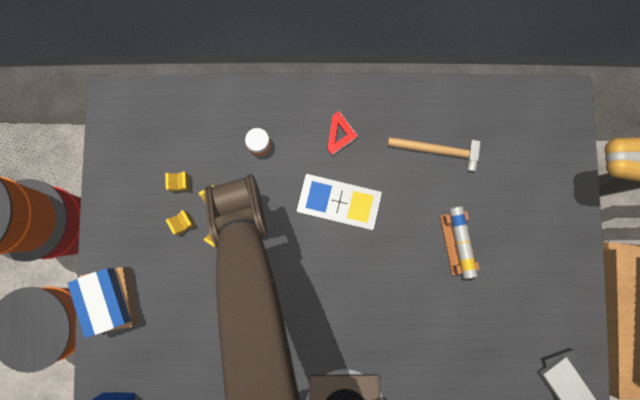

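```bash
python3 -m creep '[0,0,-1.5,0,0,0,-2,0,-1.5,0,-2,0,-3,0,-2,0,-3.6,0,-1.2,0,-3.6,0,-1.2,0,-3.6,0,-1.2,0,-3.6,0,-1.2,0,-3.6,0,-1.2,0]'; python3 plan.py did -3.6 0 -1.2 0
python3 - <<'E'
from h import *
s=ctrl.get_state();e=s["eef_pos"]
p=imaging.read_camera("scene")[:,:,::-1].copy()
for dz in (0,.02,.04): print(proj([e+[0,0,dz]],"scene"))
u,v=proj([e],"scene")[0].astype(int); print(u,v)
cv2.imwrite("pics/tip.png",cv2.resize(p[v-50:v+50,u-50:u+50],None,fx=6,fy=6,interpolation=cv2.INTER_LANCZOS4))
E
```

```text
time: 6.17
eef_pos: [0.5174, 0.1822, 0.0331]
tcp_rot: [0.835, 0.55, 0.001, 0.0]
contact_force: [-0.6, 0.2, 0.5]
opening: -0.001
cmd [516.5 179.5  32.1  66.5] meas [517.4 182.2  33.1] 66.7 q6 0.56 t 6.17 open -0.001 F [-0.6  0.2  0.5]
[[368.58845548 219.82977094]]
[[369.30484362 215.57708593]]
[[370.04254538 211.19183142]]
368 219
```

View pics/tip.png

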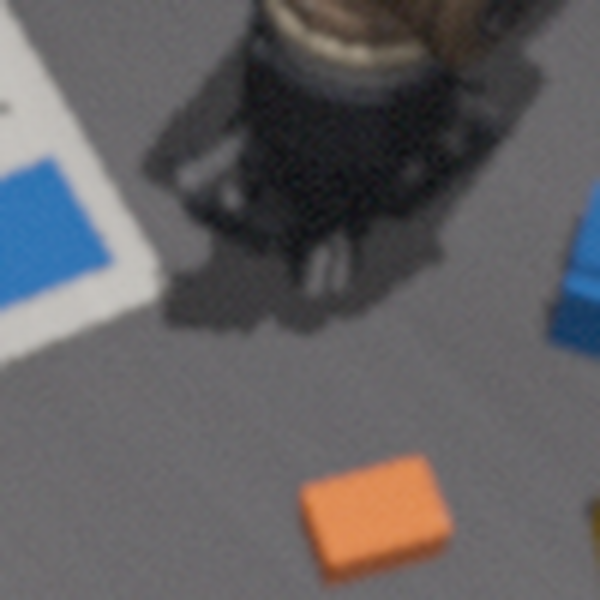

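The fingertip shows at about (372,218.5), but the projected near edge of the TCP falls about 4 px lower. Either the tips sit about 20 mm above the reported TCP, or they are displaced sideways. I'll probe the bare bench gently to find out.

```bash
python3 -m creep '[0,0,0.5,0,0,0,0.9,0,0,0,1.2,0,0,0,1.2,0,0,0,1.2,0,0,0,1.2,0]'; python3 plan.py did 0 0 1.2 0
python3 - <<'E'
from h import *
s=ctrl.get_state();e=s["eef_pos"]
p=imaging.read_camera("scene")[:,:,::-1].copy()
M=R.from_quat(s["tcp_rot"]).as_matrix()
print(e,proj([e],"scene"),proj([e+M[:,0]*.011],"scene"))
u,v=318,169
cv2.imwrite("pics/tip2.png",cv2.resize(p[v:v+70,u:u+100],None,fx=8,fy=8,interpolation=cv2.INTER_LANCZOS4))
E
```

```text
time: 6.72
eef_pos: [0.5159, 0.1813, 0.0017]
tcp_rot: [0.835, 0.55, -0.0, -0.0]
contact_force: [0.1, 0.2, 0.4]
opening: -0.003
cmd [516.5 179.5   2.1  66.5] meas [515.9 181.3   1.7] 66.7 q6 0.56 t 6.72 open -0.003 F [0.1 0.2 0.4]
[0.51586311 0.18127101 0.00167539] [[367.71712813 225.6542753 ]] [[369.21085183 229.44233961]]
```

View pics/tip2.png

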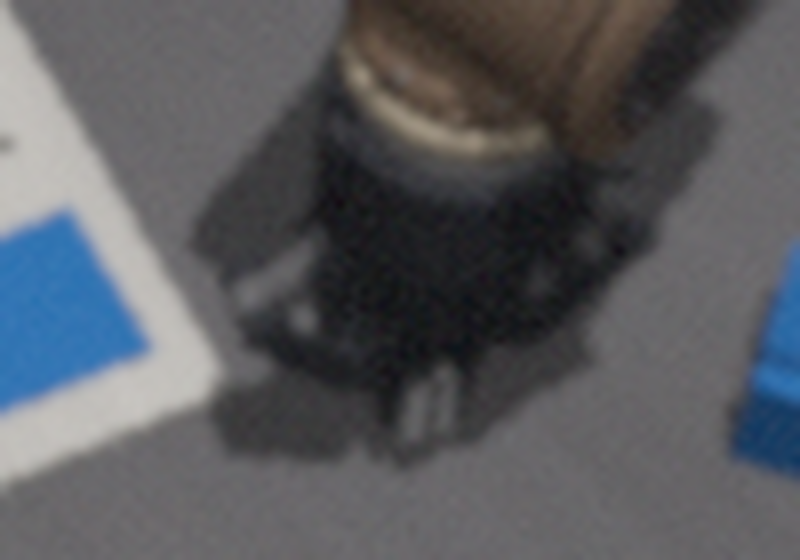

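```bash
python3 -m creep '[0,0,-1,0,0,0,-2,0,1.5,0,-2,0,3,0,-2,0,3.6,0,-2,0,3.6,0,-1,0,3.6,0,0,0,3.6,0,0,0,3.6,0,0,0,3.6,0,0,0,3.6,0,0,0]' 0; python3 plan.py did 3.6 0 0 0
cat > shot.py <<'E'
import sys; from h import *
c,u,v,w,h,f,n=sys.argv[1:8]; u,v,w,h=map(int,(u,v,w,h)); f=float(f)
p=imaging.read_camera(c)[:,:,::-1]
cv2.imwrite(f"pics/{n}.png",cv2.resize(p[v:v+h,u:u+w],None,fx=f,fy=f,interpolation=cv2.INTER_LANCZOS4))
E
python3 shot.py scene 330 200 100 75 8 cop4
```

```text
time: 7.68
eef_pos: [0.553, 0.2641, 0.004]
tcp_rot: [0.836, 0.549, 0.002, 0.001]
contact_force: [-0.2, -1.2, -0.2]
opening: 1.0
cmd [552.4 262.1   2.1  66.5] meas [553.  264.1   4. ] 66.7 q6 0.69 t 7.68 open 1.0 F [-0.2 -1.2 -0.2]
```

View pics/cop4.png

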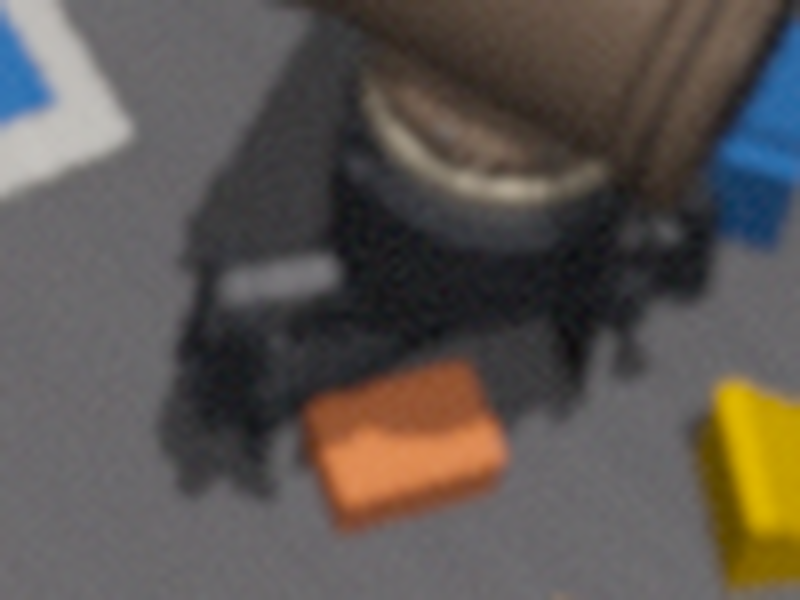

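```bash
python3 -m creep '[0,0,0,0,0,0,0,0,0,0,0,0]' 75 20;python3 shot.py scene 330 200 100 75 8 cop5; python3 -m creep '[0,0,0,0,0,0,0,0,0,0,0,0]' 125 20;python3 shot.py scene 330 200 100 75 8 cop6
```

```text
time: 7.98
eef_pos: [0.552, 0.2639, 0.0027]
tcp_rot: [0.836, 0.549, 0.001, 0.0]
contact_force: [-0.5, -0.3, 0.7]
opening: 0.707
time: 8.28
eef_pos: [0.5515, 0.2639, 0.0019]
tcp_rot: [0.835, 0.55, -0.0, -0.0]
contact_force: [1.1, 0.1, 0.5]
opening: 0.511
```

View pics/cop5.png

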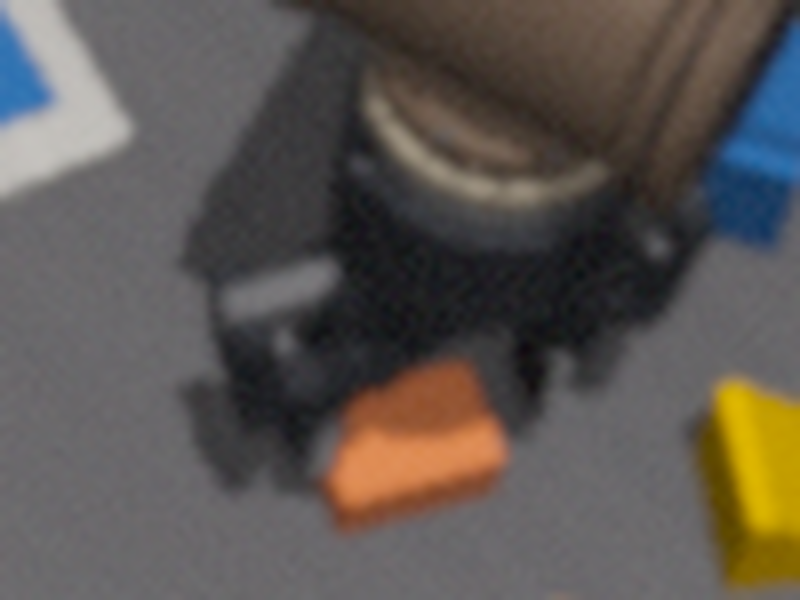

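View pics/cop6.png

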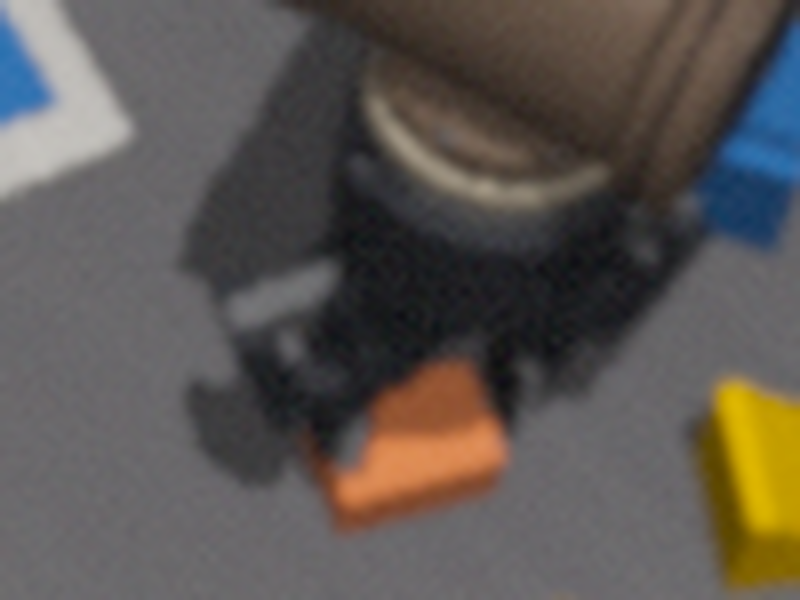

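The left finger is clearly over the copper's top face, with no contact, so the tips sit well above the reported TCP. I'll open and go 10 mm lower, which is safe either way because open tips stand 13 mm back, then watch the force.

```bash
python3 -m creep '[0,0,0,0,0,0,0,0,0,0,0,0,0,0,0.2,0,0,0,0.4,0,0,0,0.4,0,0,0,0.4,0,0,0,0.4,0]' 0 20; python3 plan.py did 0 0 0.4 0;python3 shot.py scene 330 200 100 75 8 cop7; python3 -m creep '[0,0,0,0,0,0,0,0,0,0,0,0]' 75 20;python3 -m creep '[0,0,0,0,0,0,0,0,0,0,0,0]' 110 20;python3 shot.py scene 330 200 100 75 8 cop8
```

```text
time: 9.0
eef_pos: [0.5514, 0.2638, -0.0084]
tcp_rot: [0.835, 0.55, -0.0, -0.0]
contact_force: [0.2, 0.4, 0.9]
opening: 0.999
cmd [552.4 262.1  -7.9  66.5] meas [551.4 263.8  -8.4] 66.7 q6 0.69 t 9.0 open 0.999 F [0.2 0.4 0.9]
time: 9.3
eef_pos: [0.5517, 0.2639, -0.0079]
tcp_rot: [0.835, 0.55, 0.0, 0.0]
contact_force: [0.5, 0.5, 0.2]
opening: 0.71
time: 9.55
eef_pos: [0.5527, 0.2639, -0.0072]
tcp_rot: [0.835, 0.55, 0.001, 0.001]
contact_force: [1.3, -1.2, 2.7]
opening: 0.574
```

View pics/cop8.png

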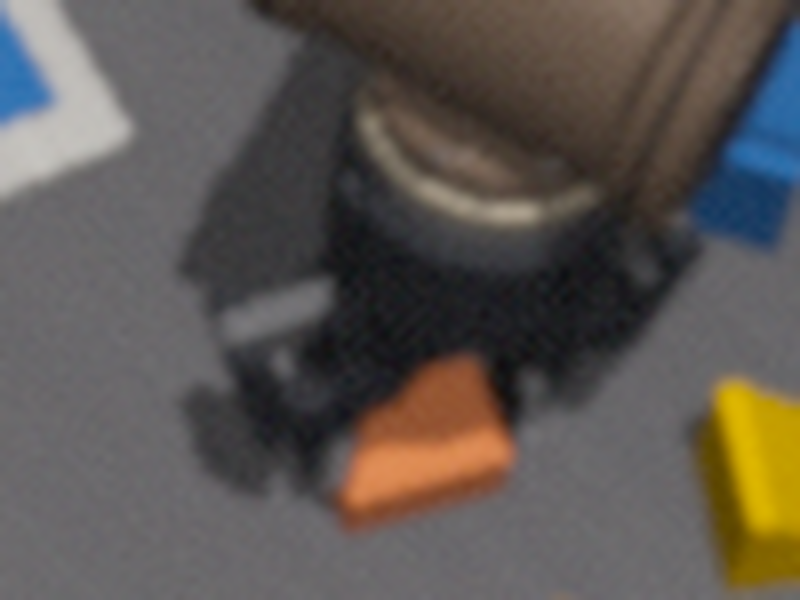

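Contact at opening 0.57 (49 mm) confirms the fingers end about 20 mm behind the reported TCP. I'll reopen, go 11 mm deeper, and grip.

```bash
python3 -m creep '[0,0,0,0,0,0,0,0,0,0,0.2,0,0,0,0.44,0,0,0,0.44,0,0,0,0.44,0,0,0,0.44,0]' 0 20; python3 plan.py did 0 0 0.44 0; python3 -m creep '[0,0,0,0,0,0,0,0,0,0,0,0,0,0,0,0,0,0,0,0,0,0,0,0,0,0,0,0]' 130 40;python3 plan.py;python3 shot.py scene 330 200 100 75 8 cop9
```

```text
time: 10.18
eef_pos: [0.5512, 0.2638, -0.0196]
tcp_rot: [0.835, 0.55, -0.0, -0.0]
contact_force: [-0.5, -0.6, 0.2]
opening: 1.002
cmd [552.4 262.1 -18.9  66.5] meas [551.2 263.8 -19.6] 66.7 q6 0.69 t 10.18 open 1.002 F [-0.5 -0.6  0.2]
time: 10.77
eef_pos: [0.5521, 0.264, -0.0184]
tcp_rot: [0.835, 0.55, 0.001, 0.0]
contact_force: [-0.5, 0.6, 3.1]
opening: 0.573
cmd [552.4 262.1 -18.9  66.5] meas [552.1 264.  -18.4] 66.7 q6 0.69 t 10.77 open 0.573 F [-0.5  0.6  3.1]
```

View pics/cop9.png

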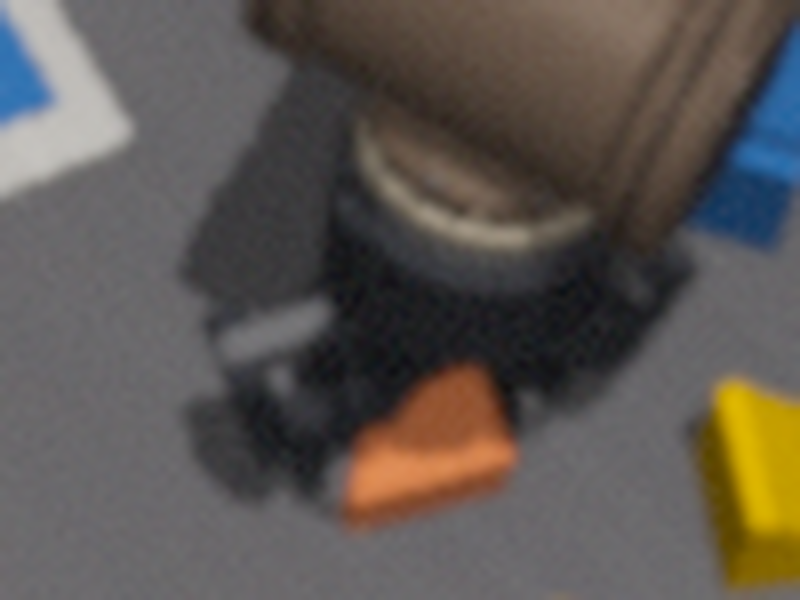

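Gripped at 0.573 (about 50 mm). Lifting and carrying it to a hover over the cross.

```bash
python3 plan.py to 552.4 262.1 25 -23.5 to 569 11.5 25 -14 to 569 11.5 10 -14
```

```text
ROW [ 0.   -0.   -1.76] turn -0.0 rows>= 1.1 turn rad -0.0
ROW [-8.93  4.6  -1.76] turn -1.9 rows>= 6.1 turn rad -0.17
ROW [-8.93  4.6  -1.16] turn -1.9 rows>= 6.1 turn rad -0.17
cmd [552.4 262.1 -18.9  66.5] meas [552.1 264.  -18.5] 66.7 q6 0.69 t 10.82 open 0.575 F [1.  0.3 4.1]
```

```bash
python3 -m creep '[0,0,-0.6,0,0,0,-1.4,0,-0.6,0.3,-1.76,-0.1,-2.1,1.1,-1.76,-0.45,-3.6,1.85,-1.76,-0.77,-5.1,2.6,-1.76,-1.1,-6.6,3.4,-1.76,-1.4,-7.9,4.1,-1.76,-1.7,-8.6,4.45,-1.5,-1.85,-8.93,4.6,-1.2,-1.9,-8.93,4.6,-1.16,-1.9,-8.93,4.6,-1.16,-1.9,-8.93,4.6,-1.16,-1.9,-8.93,4.6,-1.16,-1.9,-8.93,4.6,-1.16,-1.9]'; python3 plan.py did -8.93 4.6 -1.16 -1.9
python3 shot.py scene 260 140 100 75 8 cp1
cat > look.py <<'E'
import sys; from h import *
# look.py name z cams x y
n,z,cams,x,y=sys.argv[1],float(sys.argv[2]),sys.argv[3].split(","),float(sys.argv[4]),float(sys.argv[5])
f={"vee_blue":vee(),"vee_yellow":vee(),"copper":box(.05,.034,.024),"tube":tube()}[n]
for c in cams:
    imaging.read_camera(c); r=imaging.silhouettes(c,n); q=proj([[x,y,z+.02]],c)[0]
    for a in r: print(c,round(a["p"],2),np.round(a["uv"]),a["mask"].sum())
    if r:
        a=min(r,key=lambda a:np.hypot(*(np.array(a["uv"])-q)))
        yw=[np.radians(float(sys.argv[6]))] if len(sys.argv)>6 else np.linspace(0,np.pi,5)[:-1]
        p,e=fit(f,{c:a["mask"]},x,y,yw,z); print(n,c,np.round(p[:2]*1000,1),round(np.degrees(p[2]),1),round(e,3))
E
python3 look.py copper 0.030 scene .569 .012 -14
```

```text
time: 12.07
eef_pos: [0.5688, 0.0148, 0.0101]
tcp_rot: [0.786, 0.618, 0.0, 0.0]
contact_force: [0.6, -0.0, -3.4]
opening: 0.578
cmd [568.9  11.5  10.1  76. ] meas [568.8  14.8  10.1] 76.3 q6 0.09 t 12.07 open 0.578 F [ 0.6 -0.  -3.4]
scene 0.51 [308. 184.] 304
copper scene [566.7  15.4] -11.9 0.111
```

View pics/cp1.png

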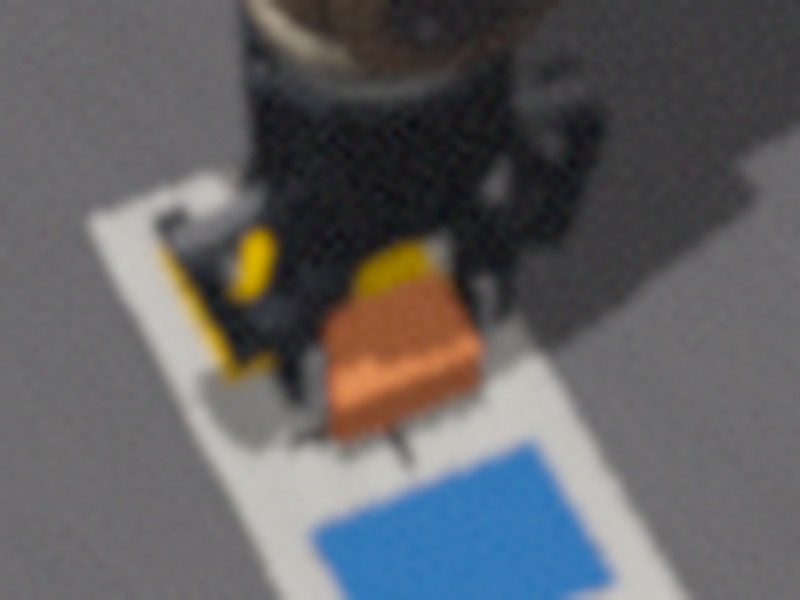

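```bash
cat > cfit.py <<'E'
import sys; from h import *
# cfit.py cop|blue|yel z x y yaw cam tag : colour-mask fit (largest blob near projection)
kind,z,x,y,yaw,c,tag=sys.argv[1],*map(float,sys.argv[2:6]),sys.argv[6],sys.argv[7]
f={"cop":box(.05,.034,.024),"blue":vee(),"yel":vee()}[kind]
im=imaging.read_camera(c); hsv=cv2.cvtColor(im,cv2.COLOR_RGB2HSV)
lo,hi={"cop":((5,90,60),(17,255,255)),"blue":((98,90,30),(122,255,255)),"yel":((18,120,50),(32,255,255))}[kind]
m=cv2.inRange(hsv,lo,hi)
q=proj([[x,y,z+.02]],c)[0]
n,l,st,ce=cv2.connectedComponentsWithStats(m)
k=1+np.argmin([np.hypot(*(ce[i]-q))+(99 if st[i,4]<80 else 0) for i in range(1,n)])
mm=cv2.morphologyEx((l==k).astype(np.uint8),cv2.MORPH_CLOSE,np.ones((5,5)))>0
print("blob",st[k],ce[k],"expected uv",q)
p,e=fit(f,{c:mm},x,y,[np.radians(yaw)],z); print("fit",np.round(p[:2]*1000,1),round(np.degrees(p[2]),1),round(e,3))
S_=8;u0,v0=int(q[0])-45,int(q[1])-35
o=cv2.resize(im[v0:v0+70,u0:u0+90][:,:,::-1],None,fx=S_,fy=S_,interpolation=cv2.INTER_CUBIC)
for fc in f:
    uv=(proj(fc@R.from_euler('z',p[2]).as_matrix().T+[p[0],p[1],z],c)-[u0,v0]+.5)*S_-.5
    cv2.polylines(o,[np.round(uv).astype(np.int32)],True,(0,255,0),1)
cv2.imwrite(f"pics/{tag}.png",o)
E
python3 cfit.py cop .029 .569 .015 -14 scene cp2
```

```text
blob [300 173  20  22 307] [309.11074919 183.59934853] expected uv [307.72272312 182.92466378]
fit [564.3  13.9] -15.8 0.087
```

View pics/cp2.png

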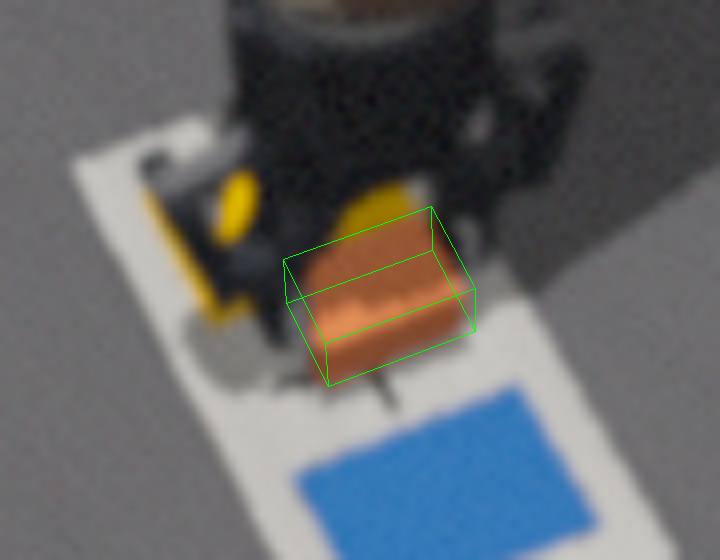

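```bash
cat > sync.py <<'E'
from h import *; import json
s=ctrl.get_state();M=R.from_quat(s["tcp_rot"]).as_matrix()
json.dump([*(s["eef_pos"]*1000),float(np.degrees(np.arctan2(M[1,0],M[0,0])))],open("cmd.json","w"))
E
python3 sync.py; python3 plan.py to 569 11.5 -8 -14
```

```text
ROW [-0.09  0.03  0.73] turn 0.05 rows>= 0.4 turn rad 0.0
cmd [568.9  14.   10.2  76.2] meas [568.9  14.   10.2] 76.2 q6 0.09 t 12.27 open 0.574 F [ 0.3  0.  -3.3]
```

```bash
python3 -m creep '[-0.09,0.03,0.3,0.05,-0.09,0.03,0.55,0.05,-0.09,0.03,0.7,0.05,-0.09,0.03,0.74,0.05,-0.09,0.03,0.74,0.05,-0.09,0.03,0.74,0.05,-0.09,0.03,0.74,0.05]'; python3 plan.py
```

```text
time: 12.85
eef_pos: [0.5684, 0.0109, -0.0084]
tcp_rot: [0.788, 0.615, -0.001, -0.001]
contact_force: [-5.0, -0.2, 4.5]
opening: 0.571
cmd [568.9  14.   10.2  76.2] meas [568.4  10.9  -8.4] 75.9 q6 0.09 t 12.85 open 0.571 F [-5.  -0.2  4.5]
```

```bash
python3 -m creep '[0,0,0,0,0,0,0,0,0,0,0,0,0,0,0,0,0,0,-1,0,0,0,-2.4,0,0,0,-3.2,0,0,0,-3.2,0,0,0,-3.2,0,0,0,-3.2,0,0,0,-3.2,0]' 0 60; python3 sync.py; python3 plan.py to 404.5 252.3 75 29.3 to 500 180 75 20 to 474 349 75 -33
```

```text
time: 13.77
eef_pos: [0.5675, 0.0112, 0.0695]
tcp_rot: [0.788, 0.615, -0.001, -0.001]
contact_force: [-0.3, -0.3, -0.8]
opening: 0.998
ROW [ 7.77 -8.67 -0.22] turn -8.68 rows>= 7.0 turn rad -0.76
ROW [ 5.89 -4.26 -0.22] turn -6.82 rows>= 4.8 turn rad -0.59
ROW [12.2  -6.92 -0.22] turn 3.78 rows>= 8.4 turn rad 0.33
cmd [567.5  11.2  69.5  75.9] meas [567.5  11.2  69.5] 75.9 q6 0.09 t 13.77 open 0.998 F [-0.3 -0.3 -0.8]
```

```bash
python3 -m creep '[7.77,-8.67,0.2,-8.68,7.77,-8.67,0.2,-8.68,7.77,-8.67,0.2,-8.68,7.77,-8.67,0.2,-8.68,7.77,-8.67,0.2,-8.68,7.77,-8.67,0.2,-8.68,7.77,-8.67,0.2,-8.68,7.77,-8.67,0.2,-8.68,7.77,-8.67,0.2,-8.68,7.77,-8.67,0.2,-8.68,7.77,-8.67,0.2,-8.68,7.77,-8.67,0.2,-8.68]'; python3 sync.py; python3 plan.py to 404.5 252.3 -20 29.3;  python3 shot.py scene 375 165 90 75 8 bl1; python3 shot.py scene 260 140 100 75 8 cp3
```

```text
time: 14.77
eef_pos: [0.4066, 0.2511, 0.0661]
tcp_rot: [0.506, 0.862, -0.0, -0.0]
contact_force: [0.2, -0.4, 0.2]
opening: 0.995
ROW [ 0.08 -0.05  3.44] turn -0.02 rows>= 2.1 turn rad -0.0
cmd [406.6 251.1  66.1 119.2] meas [406.6 251.1  66.1] 119.2 q6 -0.17 t 14.77 open 0.995 F [ 0.2 -0.4  0.2]
```

View pics/bl1.png

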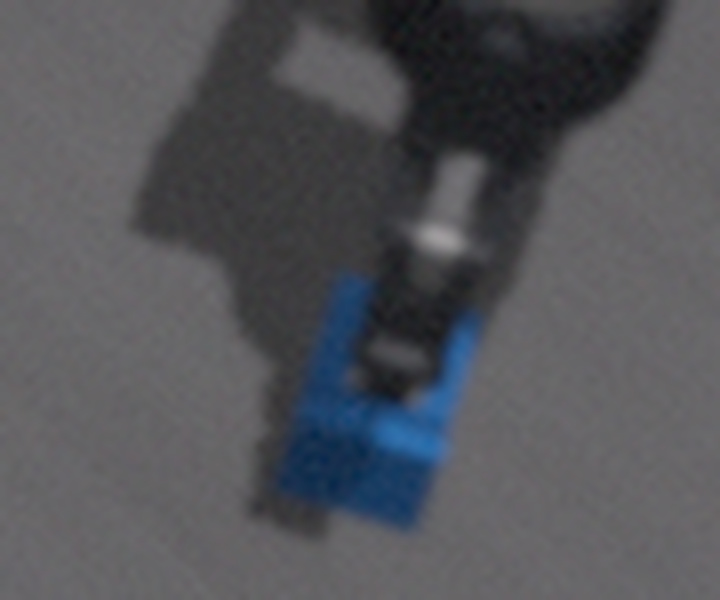

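View pics/cp3.png

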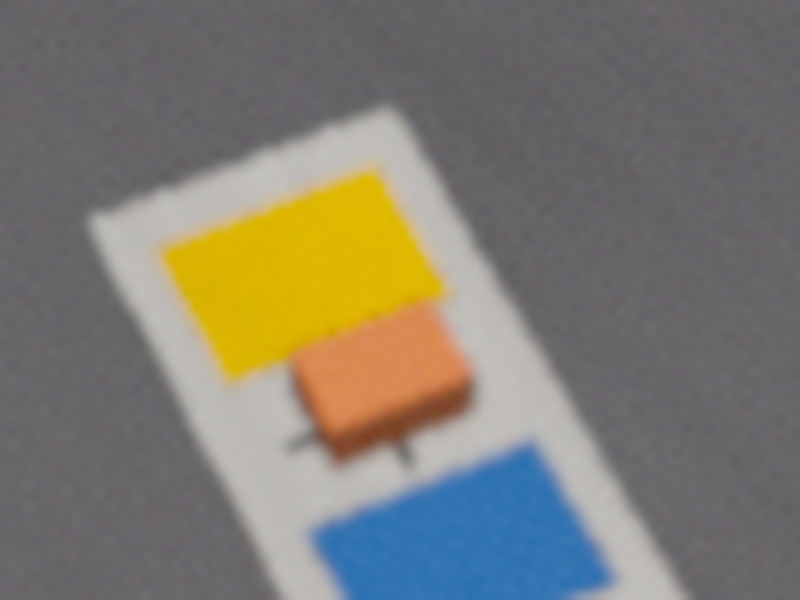

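```bash
python3 -m creep '[0.08,-0.05,0.8,0,0.08,-0.05,1.8,0,0.08,-0.05,2.5,0,0.08,-0.05,3.1,0,0.08,-0.05,3.44,0,0.08,-0.05,3.44,0,0.08,-0.05,3.44,0,0.08,-0.05,3.44,0]' && python3 -m creep '[0,0,0,0,0,0,0,0,0,0,0,0,0,0,0,0,0,0,0,0,0,0,0,0]' 150 50;  python3 shot.py scene 375 165 90 75 8 bl2; python3 sync.py; python3 plan.py
cat > both.py <<'E'
import sys; from h import *
# both.py name z x y yaw : network masks, both cams
n,z,x,y,yaw=sys.argv[1],*map(float,sys.argv[2:6]); f={"vee_blue":vee(),"vee_yellow":vee(),"copper":box(.05,.034,.024),"tube":tube()}[n]
ms={}
for c in sys.argv[6].split(",") if len(sys.argv)>6 else("scene","top"):
    imaging.read_camera(c); q=proj([[x,y,z+.015]],c)[0]
    r=[a for a in imaging.silhouettes(c,n) if np.hypot(*(np.array(a["uv"])-q))<10]
    if not r: print(c,"none"); continue
    ms[c]=r[0]["mask"]; print(c,r[0]["p"],r[0]["uv"],ms[c].sum(),"exp",q)
    p,e=fit(f,{c:ms[c]},x,y,[np.radians(yaw)],z); print(c,np.round(p[:2]*1000,1),round(np.degrees(p[2]),1),round(e,3))
if len(ms)>1:
    p,e=fit(f,ms,x,y,[np.radians(yaw)],z); print("both",np.round(p[:2]*1000,1),round(np.degrees(p[2]),1),round(e,3))
E
python3 both.py copper .01 .569 .0115 -14
```

```text
time: 15.53
eef_pos: [0.405, 0.2534, -0.0186]
tcp_rot: [0.505, 0.863, 0.001, 0.001]
contact_force: [0.1, -0.5, -0.4]
opening: 0.997
time: 16.03
eef_pos: [0.4041, 0.2534, -0.0186]
tcp_rot: [0.505, 0.863, -0.0, 0.0]
contact_force: [-1.7, -1.6, 6.6]
opening: 0.622
cmd [404.1 253.4 -18.6 119.3] meas [404.1 253.4 -18.6] 119.3 q6 -0.16 t 16.08 open 0.622 F [-2.1 -1.9  6.3]
scene 0.74 [305.5, 187.0] 310 exp [307.09067029 187.4481094 ]
scene [567.9   9.8] -14.3 0.036
top 0.52 [340.6, 201.1] 269 exp [339.25128898 201.1593302 ]
top [567.2  10.1] -12.4 0.031
both [567.4   9.9] -13.3 0.072
```

View pics/bl2.png

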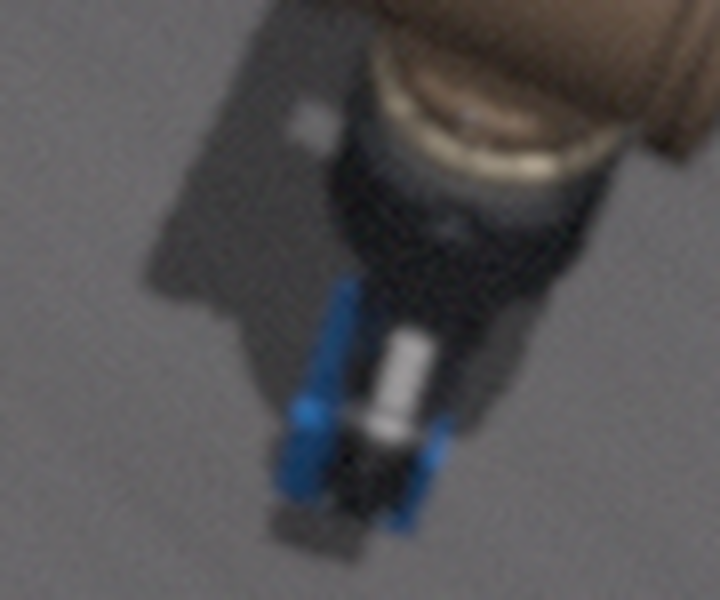

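Blue is gripped at 0.622 (about 53 mm). Copper reads (567.5, 10.0) against the cross at (569, 11.5). That is within 2 mm, and it gives me a tool/camera offset of about 1 mm. Carrying blue.

```bash
python3 plan.py to 584.4 70.8 25 -14 to 584.4 70.8 1 -14
```

```text
ROW [-9.9   2.71 -1.74] turn 8.67 rows>= 6.2 turn rad 0.76
ROW [-9.9   2.71 -0.78] turn 8.67 rows>= 6.2 turn rad 0.76
cmd [404.1 253.4 -18.6 119.3] meas [404.1 253.4 -18.6] 119.3 q6 -0.17 t 16.28 open 0.628 F [-1.7 -0.6  6.2]
```

```bash
python3 -m creep '[0,0,-0.6,0,0,0,-1.4,0,-0.7,0.2,-1.74,0.7,-2.1,0.58,-1.74,1.9,-3.6,1,-1.74,3.2,-5.1,1.4,-1.74,4.5,-6.6,1.8,-1.74,5.8,-7.9,2.15,-1.74,7,-9,2.45,-1.7,8,-9.6,2.63,-1.4,8.5,-9.9,2.71,-0.9,8.67,-9.9,2.71,-0.78,8.67,-9.9,2.71,-0.78,8.67,-9.9,2.71,-0.78,8.67,-9.9,2.71,-0.78,8.67,-9.9,2.71,-0.78,8.67]'; python3 shot.py scene 265 155 100 75 8 bl3;  python3 sync.py; python3 plan.py to 584.4 70.8 -8.8 -14
```

```text
time: 17.62
eef_pos: [0.5839, 0.0714, 0.0004]
tcp_rot: [0.788, 0.616, 0.0, 0.0]
contact_force: [0.5, -0.4, -4.8]
opening: 0.62
ROW [-0.02  0.02  0.37] turn 0.01 rows>= 0.2 turn rad 0.0
cmd [584.1  71.3   0.6  76. ] meas [584.1  71.3   0.6] 76.0 q6 0.19 t 17.67 open 0.625 F [ 0.9 -0.1 -5.2]
```

View pics/bl3.png

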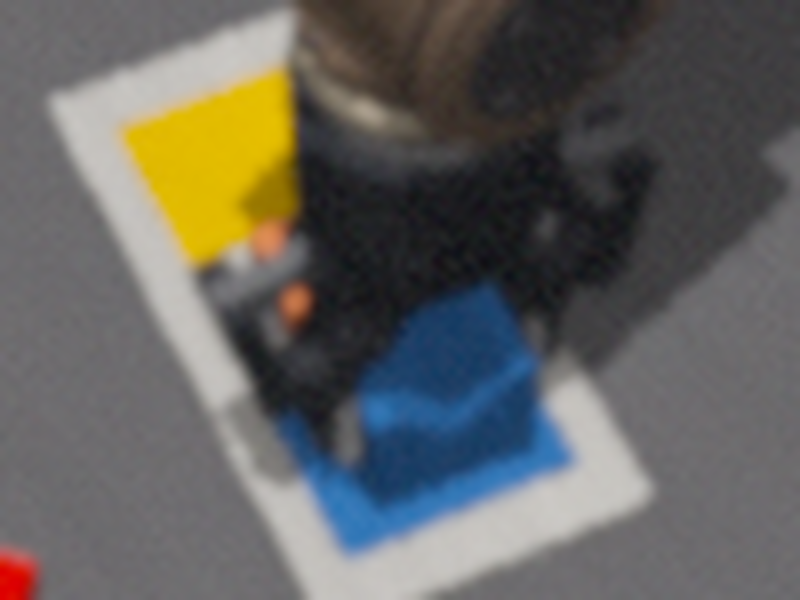

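The blue block is centred over its square and level. Lowering and releasing.

```bash
python3 -m creep '[-0.02,0.02,0.2,0,-0.02,0.02,0.34,0,-0.02,0.02,0.38,0,-0.02,0.02,0.38,0,-0.02,0.02,0.38,0]'; python3 -m creep '[0,0,0,0,0,0,0,0,0,0,0,0,0,0,0,0,0,0,-1,0,0,0,-2.4,0,0,0,-3.2,0,0,0,-3.2,0,0,0,-3.2,0,0,0,-3.2,0]' 0 60; python3 sync.py; python3 plan.py to 474.2 349.2 68 -33
```

```text
time: 18.08
eef_pos: [0.5852, 0.0702, -0.0085]
tcp_rot: [0.788, 0.616, 0.0, 0.0]
contact_force: [-1.8, 0.6, 2.1]
opening: 0.624
time: 18.92
eef_pos: [0.5837, 0.07, 0.0694]
tcp_rot: [0.788, 0.615, -0.001, -0.0]
contact_force: [-0.6, 0.0, -0.1]
opening: 1.0
ROW [ 9.77 -6.96  0.06] turn 3.79 rows>= 7.2 turn rad 0.33
cmd [583.7  70.   69.4  76. ] meas [583.7  70.   69.4] 76.0 q6 0.19 t 18.92 open 1.0 F [-0.6  0.  -0.1]
```

```bash
python3 -m creep '[9.77,-6.96,0.1,3.79,9.77,-6.96,0.1,3.79,9.77,-6.96,0.1,3.79,9.77,-6.96,0.1,3.79,9.77,-6.96,0.1,3.79,9.77,-6.96,0.1,3.79,9.77,-6.96,0.1,3.79,9.77,-6.96,0.1,3.79,9.77,-6.96,0.1,3.79,9.77,-6.96,0.1,3.79,9.77,-6.96,0.1,3.79,9.77,-6.96,0.1,3.79,9.77,-6.96,0.1,3.79]'; python3 sync.py; python3 plan.py to 474.5 349.6 -19 -33;  python3 shot.py scene 385 220 90 75 8 ye1; python3 both.py vee_blue .01 .5838 .070 -14
```

```text
time: 20.0
eef_pos: [0.4755, 0.3477, 0.0676]
tcp_rot: [0.879, 0.476, -0.0, 0.0]
contact_force: [-0.2, -0.2, 0.2]
opening: 0.995
ROW [ 0.04 -0.08  3.46] turn -0.02 rows>= 2.1 turn rad -0.0
cmd [475.5 347.7  67.6  56.9] meas [475.5 347.7  67.6] 56.9 q6 1.04 t 20.0 open 0.995 F [-0.2 -0.2  0.2]
scene 0.69 [318.0, 201.9] 588 exp [317.29488512 205.92153952]
scene [583.1  67.6] -14.3 0.007
top 0.69 [318.4, 197.2] 341 exp [318.12435292 195.91711982]
top [583.8  68.4] -14.0 0.013
both [583.3  68.3] -13.8 0.026
```

View pics/ye1.png

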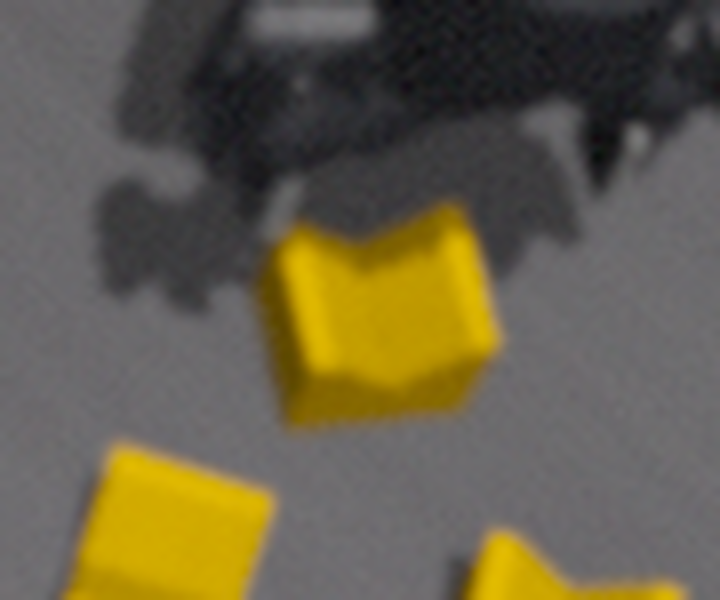

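Blue stands at (583.3, 68.3), yaw -14°, within 2 mm of its square's centre. Gripping yellow.

```bash
python3 -m creep '[0.04,-0.08,0.8,0,0.04,-0.08,1.8,0,0.04,-0.08,2.5,0,0.04,-0.08,3.1,0,0.04,-0.08,3.46,0,0.04,-0.08,3.46,0,0.04,-0.08,3.46,0,0.04,-0.08,3.46,0]' && python3 -m creep '[0,0,0,0,0,0,0,0,0,0,0,0,0,0,0,0,0,0,0,0,0,0,0,0]' 150 50;  python3 shot.py scene 385 220 90 75 8 ye2; python3 sync.py; python3 plan.py to 474.5 349.6 40 -33 to 555.4 -45.3 45 -14 to 555.4 -45.3 1 -14
```

```text
time: 20.92
eef_pos: [0.4747, 0.3515, -0.0174]
tcp_rot: [0.879, 0.477, 0.001, 0.0]
contact_force: [0.4, -0.5, -0.0]
opening: 0.999
time: 21.42
eef_pos: [0.4752, 0.3516, -0.0171]
tcp_rot: [0.879, 0.477, 0.001, 0.0]
contact_force: [1.6, -1.1, 5.7]
opening: 0.628
ROW [-0.08  0.02 -2.28] turn 0.01 rows>= 1.4 turn rad 0.0
ROW [-11.57  11.33  -2.48] turn -3.79 rows>= 9.8 turn rad -0.33
ROW [-11.57  11.33  -0.72] turn -3.79 rows>= 9.7 turn rad -0.33
cmd [475.1 351.6 -17.1  57. ] meas [475.1 351.6 -17.1] 57.0 q6 1.04 t 21.47 open 0.623 F [ 0.7 -1.   5.5]
```

View pics/ye2.png

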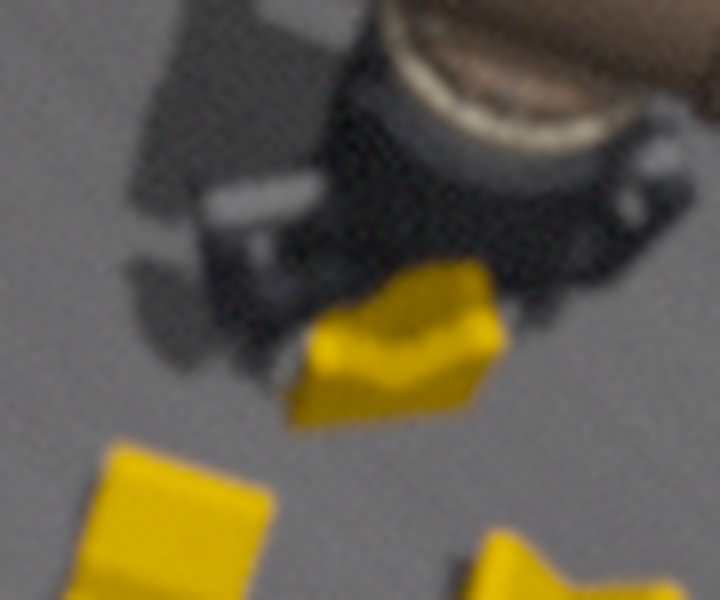

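```bash
python3 plan.py to 475.1 351.6 65 -33 to 555.9 -43.9 65 -14 to 555.9 -43.9 2.5 -14
```

```text
ROW [-0.   -0.   -3.28] turn 0.01 rows>= 2.0 turn rad 0.0
ROW [-11.51  11.32  -3.28] turn -3.79 rows>= 9.9 turn rad -0.33
ROW [-11.51  11.32  -0.78] turn -3.79 rows>= 9.7 turn rad -0.33
cmd [475.1 351.6 -17.1  57. ] meas [475.1 351.6 -17.1] 57.0 q6 1.04 t 21.47 open 0.623 F [ 0.7 -1.   5.5]
```

```bash
python3 -m creep '[0,0,-0.6,0,0,0,-1.8,0,0,0,-3,0,-0.7,0.7,-3.28,-0.2,-1.8,1.8,-3.28,-0.6,-2.9,2.9,-3.28,-1,-4,3.95,-3.28,-1.3,-5.1,5,-3.28,-1.7,-6.2,6.1,-3.28,-2,-7.3,7.2,-3.28,-2.4,-8.4,8.25,-3.28,-2.8,-9.5,9.35,-3.28,-3.1,-10.5,10.3,-3.28,-3.5,-11.2,11,-3.28,-3.79,-11.51,11.32,-3.1,-3.79,-11.51,11.32,-2.2,-3.79,-11.51,11.32,-1.3,-3.79,-11.51,11.32,-0.78,-3.79,-11.51,11.32,-0.78,-3.79,-11.51,11.32,-0.78,-3.79]';python3 -m creep '[0,0,0,0,0,0,0,0]'; python3 shot.py scene 250 130 100 75 8 ye3;  python3 sync.py; python3 plan.py to 555.9 -43.9 -7.3 -14
```

```text
time: 23.13
eef_pos: [0.5528, -0.0433, -0.0008]
tcp_rot: [0.788, 0.616, -0.001, -0.002]
contact_force: [0.3, 0.2, -3.5]
opening: 0.626
time: 23.3
eef_pos: [0.5558, -0.0442, 0.0024]
tcp_rot: [0.788, 0.616, 0.001, 0.001]
contact_force: [-1.1, 0.1, -4.3]
opening: 0.626
ROW [ 0.02 -0.    0.39] turn 0.0 rows>= 0.2 turn rad 0.0
cmd [555.8 -44.3   2.5  76. ] meas [555.8 -44.3   2.5] 76.0 q6 -0.02 t 23.35 open 0.625 F [ 0.7 -0.4 -3.2]
```

View pics/ye3.png

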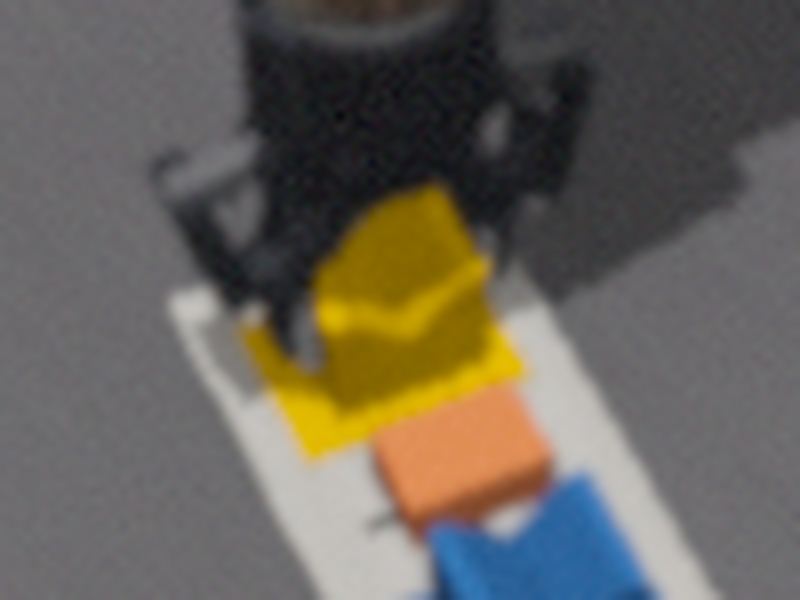

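```bash
python3 -m creep '[0.02,0,0.2,0,0.02,0,0.35,0,0.02,0,0.39,0,0.02,0,0.39,0,0.02,0,0.39,0]'; python3 -m creep '[0,0,0,0,0,0,0,0,0,0,0,0,0,0,0,0,0,0,-1,0,0,0,-2.4,0,0,0,-3.2,0,0,0,-3.6,0,0,0,-3.6,0,0,0,-3.6,0]' 0 60; python3 sync.py; python3 plan.py to 456 -320.6 90 -79.6
```

```text
time: 23.77
eef_pos: [0.5558, -0.0441, -0.0071]
tcp_rot: [0.788, 0.616, 0.001, 0.001]
contact_force: [-3.1, 1.3, 6.0]
opening: 0.625
time: 24.6
eef_pos: [0.5544, -0.0438, 0.0807]
tcp_rot: [0.788, 0.615, -0.0, -0.0]
contact_force: [1.0, -0.6, 0.4]
opening: 1.003
ROW [-11.7   -1.13  -0.37] turn 13.11 rows>= 9.2 turn rad 1.14
cmd [554.4 -43.8  80.7  76. ] meas [554.4 -43.8  80.7] 76.0 q6 -0.02 t 24.6 open 1.003 F [ 1.  -0.6  0.4]
```

```bash
python3 -m creep '[-11.7,-1.13,-0.37,13.1,-11.7,-1.13,-0.37,13.1,-11.7,-1.13,-0.37,13.1,-11.7,-1.13,-0.37,13.1,-11.7,-1.13,-0.37,13.1,-11.7,-1.13,-0.37,13.1,-11.7,-1.13,-0.37,13.1,-11.7,-1.13,-0.37,13.1,-11.7,-1.13,-0.37,13.1,-11.7,-1.13,-0.37,13.1,-11.7,-1.13,-0.37,13.1,-11.7,-1.13,-0.37,13.1,-11.7,-1.13,-0.37,13.1,-11.7,-1.13,-0.37,13.1]'; python3 sync.py; python3 plan.py; for a in "vee_yellow .01 .5546 -.0466 -14" "vee_blue .01 .5834 .0684 -14" "copper .01 .5675 .010 -14"; do echo $a; python3 both.py $a; done
python3 - <<'E'
from h import *
for c,(u,v,w,h) in {"scene":(265,140,100,75),"top":(290,165,100,75)}.items():
    p=imaging.read_camera(c)[v:v+h,u:u+w,::-1]; cv2.imwrite(f"pics/pl_{c}.png",cv2.resize(p,None,fx=8,fy=8,interpolation=cv2.INTER_LANCZOS4))
p=imaging.read_camera("scene")[40:130,200:310,::-1]; cv2.imwrite("pics/tb1.png",cv2.resize(p,None,fx=7,fy=6.6))
E
```

```text
time: 25.77
eef_pos: [0.4565, -0.3201, 0.09]
tcp_rot: [0.996, 0.092, -0.0, -0.0]
contact_force: [-0.0, -0.7, -0.6]
opening: 1.0
cmd [ 456.5 -320.1   90.    10.6] meas [ 456.5 -320.1   90. ] 10.6 q6 0.59 t 25.77 open 1.0 F [-0.  -0.7 -0.6]
vee_yellow .01 .5546 -.0466 -14
scene 0.61 [297.0, 168.4] 579 exp [297.37650891 170.07582076]
scene [555.1 -47.6] -12.7 0.019
top none
vee_blue .01 .5834 .0684 -14
scene none
top 0.85 [316.0, 195.3] 331 exp [318.70177793 196.05867255]
top [582.5  67.6] -13.8 0.015
copper .01 .5675 .010 -14
scene 0.74 [308.4, 187.5] 364 exp [307.18409972 186.75102857]
scene [566.8   7.9] -16.3 0.014
top 0.59 [341.0, 201.2] 231 exp [339.79691506 201.69583692]
top [565.7  10.1] -13.5 0.007
both [566.3   9.4] -13.4 0.042
```

View pics/pl_top.png

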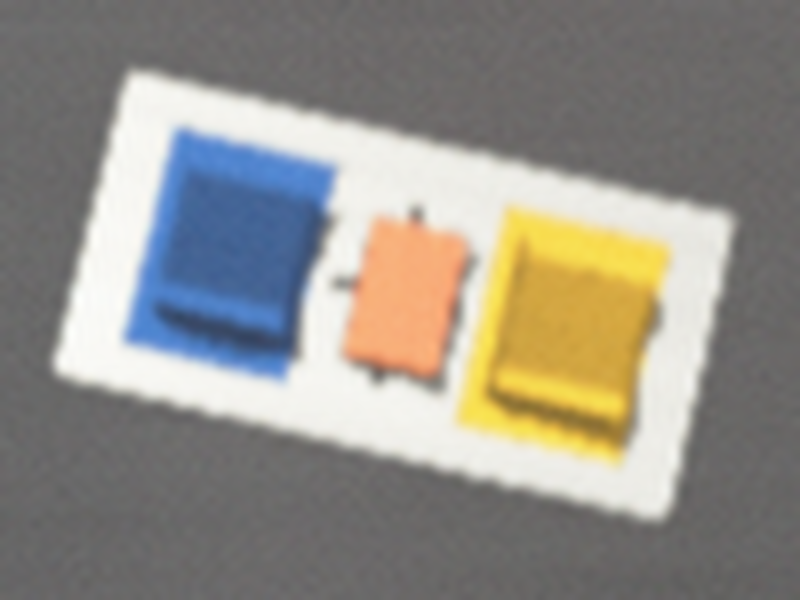

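View pics/pl_scene.png

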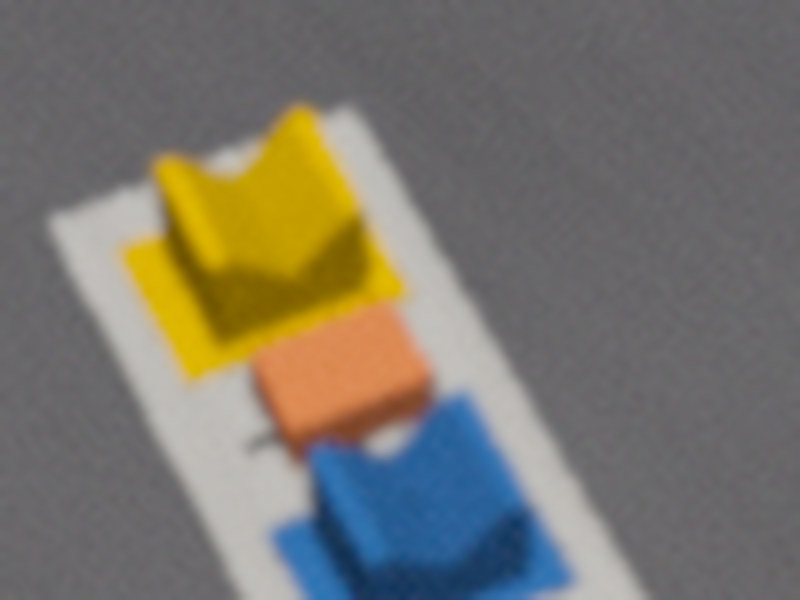

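View pics/tb1.png

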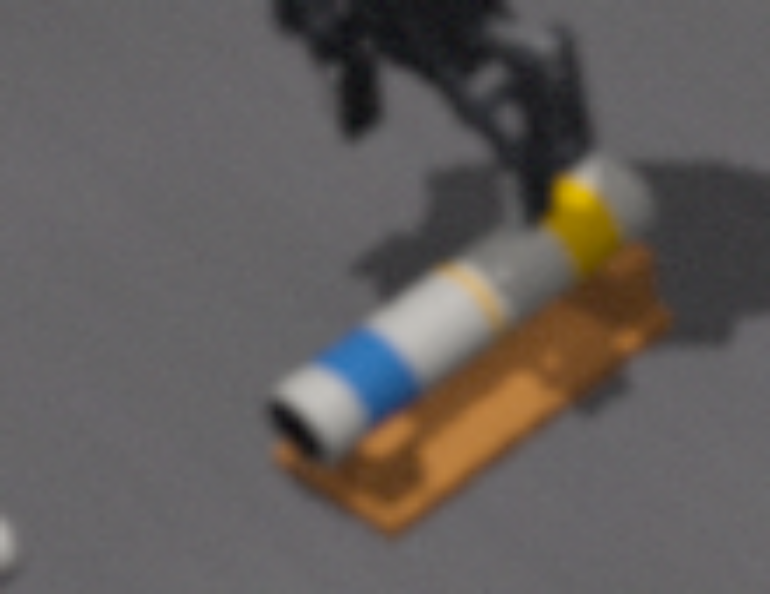

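Plate check: both vees are on their squares with grooves in line. The copper covers the cross, about 2–3 mm toward yellow, which is acceptable. Next I'll locate the bead: top pixel (463.3,242.5), scene pixel (267.9,83.9).

```bash
python3 - <<'E'
from h import *
print(back([[463.25,242.5]],.074,"top"),back([[267.9,83.9]],.070,"scene"))
a=np.radians(10.4)
for s in(.06,-.06,0):
  P=[.4555+s*np.cos(a),-.3206+s*np.sin(a),.074]; print(proj([P],"top"),proj([P],"scene"))
E
python3 plan.py to 455.5 -320 7 -79.6; python3 both.py tube .055 .4555 -.3206 10.4 top
```

```text
[[ 0.45172832 -0.31634123  0.074     ]] [[ 0.4519748  -0.31123108  0.07      ]]
[[460.0357677  219.03449393]] [[249.80695333  93.28195841]]
[[469.50935701 263.27642711]] [[279.29218097  70.52027162]]
[[464.77498586 241.07216826]] [[264.83012158  81.65465562]]
ROW [-0.04 -0.01  3.32] turn 0.04 rows>= 2.0 turn rad 0.0
cmd [ 456.5 -320.1   90.    10.6] meas [ 456.4 -320.8   90.4] 10.5 q6 0.59 t 26.52 open 0.998 F [ 0.1  0.5 -0.5]
top none
```

```bash
python3 plan.py to 453 -319.5 7 -79.6; python3 -m creep '[-0.12,-0.08,0.8,0,-0.12,-0.08,1.8,0,-0.12,-0.08,2.6,0,-0.12,-0.08,3.1,0,-0.12,-0.08,3.32,0,-0.12,-0.08,3.32,0,-0.12,-0.08,3.32,0,-0.12,-0.08,3.32,0]'; python3 shot.py scene 210 45 110 80 7 tb2
```

```text
ROW [-0.13 -0.05  3.32] turn 0.04 rows>= 2.0 turn rad 0.0
cmd [ 456.5 -320.1   90.    10.6] meas [ 456.4 -320.8   90.4] 10.5 q6 0.59 t 26.62 open 0.999 F [ 0.7  0.3 -0.8]
time: 27.28
eef_pos: [0.454, -0.3203, 0.0089]
tcp_rot: [0.996, 0.091, 0.001, 0.001]
contact_force: [-0.2, 0.1, 0.4]
opening: 1.0
```

View pics/tb2.png

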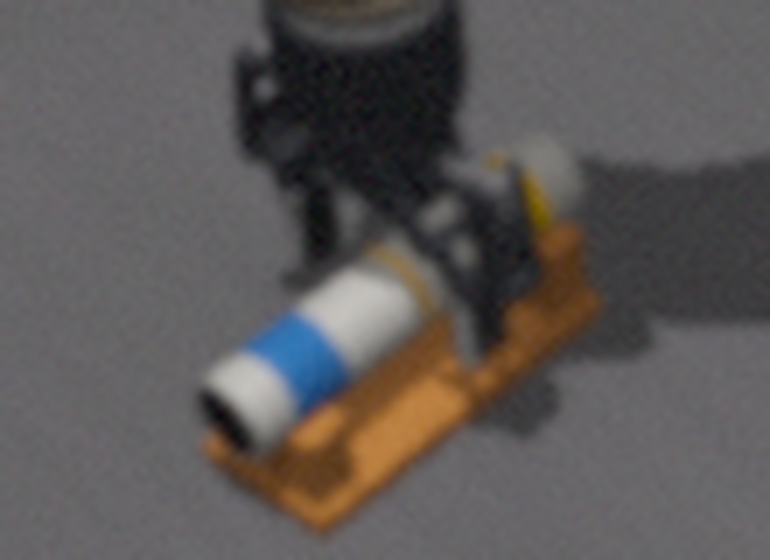

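```bash
python3 -m creep '[0,0,0,0,0,0,0,0,0,0,0,0,0,0,0,0,0,0,0,0,0,0,0,0,0,0,0,0,0,0,0,0]' 255 40; python3 sync.py; python3 plan.py; python3 shot.py scene 210 45 110 80 7 tb3
```

```text
time: 28.0
eef_pos: [0.454, -0.3217, 0.0087]
tcp_rot: [0.996, 0.091, 0.001, 0.002]
contact_force: [0.1, -4.8, 2.1]
opening: 0.427
cmd [ 454.  -321.7    8.7   10.5] meas [ 454.  -321.7    8.7] 10.5 q6 0.59 t 28.0 open 0.427 F [ 0.1 -4.8  2.1]
```

View pics/tb3.png

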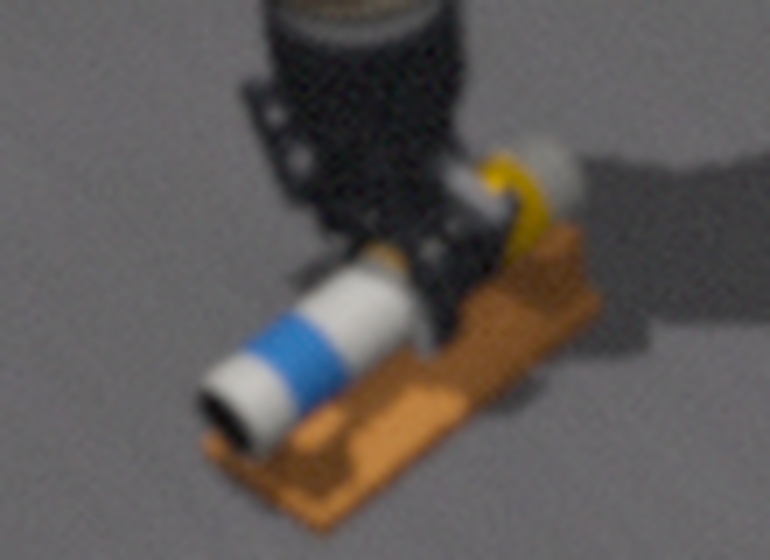

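The tube is held at the bead at opening 0.43 (about 37 mm). Lifting and carrying it.

```bash
python3 plan.py to 454 -321.7 75 -79.5 to 570 12.3 75 -14 to 570 12.3 40 -14
```

```text
ROW [ 0.    0.   -2.65] turn -0.0 rows>= 1.6 turn rad -0.0
ROW [  7.   -12.29  -2.65] turn -13.1 rows>= 9.1 turn rad -1.14
ROW [  7.   -12.29  -1.25] turn -13.1 rows>= 9.1 turn rad -1.14
cmd [ 454.  -321.7    8.7   10.5] meas [ 453.9 -321.7    8.7] 10.5 q6 0.59 t 28.05 open 0.43 F [-0.3 -5.3  2.5]
```

```bash
python3 -m creep '[0,0,-0.4,0,0,0,-1.2,0,0,0,-2.1,0,0,0,-2.65,0,0.3,-0.5,-2.65,-0.6,0.9,-1.5,-2.65,-1.6,1.6,-2.7,-2.65,-2.8,2.3,-4,-2.65,-4.1,3,-5.3,-2.65,-5.5,3.7,-6.5,-2.65,-6.9,4.4,-7.8,-2.65,-8.3,5.1,-9,-2.65,-9.7,5.8,-10.2,-2.65,-11,6.4,-11.2,-2.65,-12.1,6.8,-11.9,-2.6,-12.8,7,-12.29,-2.2,-13.1,7,-12.29,-1.7,-13.1,7,-12.29,-1.35,-13.1,7,-12.29,-1.25,-13.1,7,-12.29,-1.25,-13.1]' - 50; python3 -m creep '[0,0,0,0,0,0,0,0,0,0,0,0]'; python3 sync.py; python3 plan.py to 570 12.3 15.5 -14; python3 shot.py scene 255 130 110 80 7 tb4;python3 shot.py top 290 150 100 75 8 tb5
```

```text
time: 29.72
eef_pos: [0.5671, 0.0136, 0.0363]
tcp_rot: [0.789, 0.615, -0.002, -0.002]
contact_force: [0.5, 0.1, -2.4]
opening: 0.426
time: 29.97
eef_pos: [0.5698, 0.0138, 0.0394]
tcp_rot: [0.789, 0.615, 0.0, 0.0]
contact_force: [0.1, 0.0, -2.5]
opening: 0.428
ROW [-0.06  0.02  0.96] turn -0.02 rows>= 0.6 turn rad -0.0
cmd [569.8  13.8  39.4  75.9] meas [569.8  13.8  39.4] 75.9 q6 0.09 t 29.97 open 0.428 F [ 0.1  0.  -2.5]
```

View pics/tb4.png

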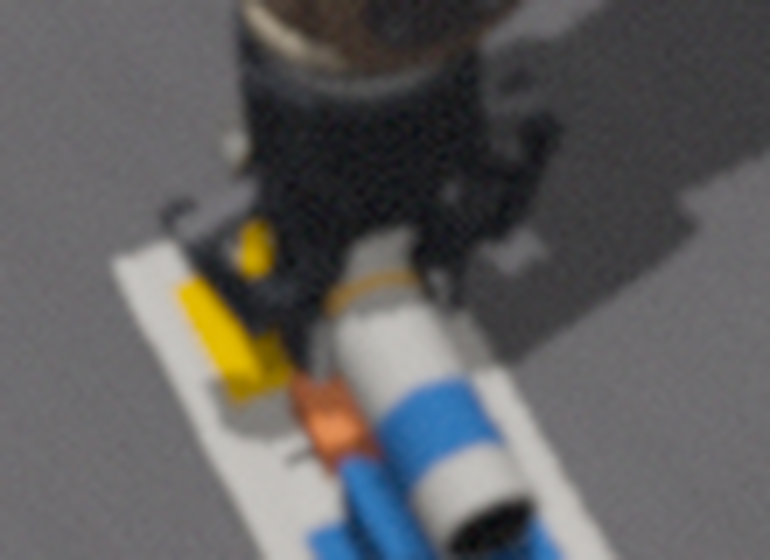

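View pics/tb5.png

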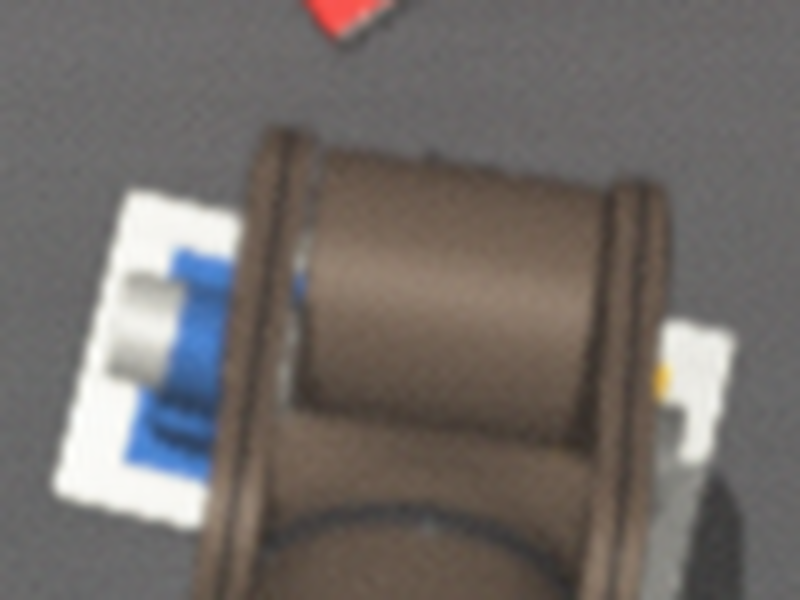

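```bash
python3 - <<'E'
from h import *
for cx,cy in((.569,.0128),):
  a=np.radians(75.9); d=np.array([np.cos(a),np.sin(a),0]); c0=np.array([cx,cy,.0857])
  for s in (.095,.075,.045,0,-.095):
    P=c0+d*s; q=proj([P,P+[0,0,.019]],"top"); r=proj([P,P+[0,0,.019]],"scene")
    print(s,"top crop",((q-[290,150]+.5)*8).round(0).tolist(),"scene crop",((r-[255,130]+.5)*7).round(0).tolist())
E
```

```text
0.095 top crop [[125.0, 325.0], [124.0, 318.0]] scene crop [[486.0, 522.0], [486.0, 491.0]]
0.075 top crop [[184.0, 339.0], [184.0, 332.0]] scene crop [[460.0, 475.0], [460.0, 444.0]]
0.045 top crop [[272.0, 361.0], [273.0, 354.0]] scene crop [[421.0, 408.0], [421.0, 376.0]]
0 top crop [[404.0, 394.0], [407.0, 387.0]] scene crop [[366.0, 309.0], [364.0, 277.0]]
-0.095 top crop [[682.0, 462.0], [690.0, 457.0]] scene crop [[256.0, 115.0], [253.0, 81.0]]
```

The tube lies about 4 mm toward blue and laterally on line. I'll shift it back 4 mm and lower it.

```bash
python3 -m creep '[-0.16,0,0.3,0,-0.16,0,0.55,0,-0.16,0,0.75,0,-0.16,0,0.88,0,-0.16,0,0.92,0,-0.16,0,0.95,0,-0.16,0,0.95,0,-0.16,0,0.95,0,-0.16,0,0.95,0]'; python3 plan.py; python3 shot.py scene 255 130 110 80 7 tb6
```

```text
time: 30.82
eef_pos: [0.5697, 0.0104, 0.0159]
tcp_rot: [0.788, 0.615, 0.001, 0.001]
contact_force: [2.4, -1.6, 2.8]
opening: 0.429
cmd [569.8  13.8  39.4  75.9] meas [569.7  10.4  15.9] 76.0 q6 0.09 t 30.82 open 0.429 F [ 2.4 -1.6  2.8]
```

View pics/tb6.png

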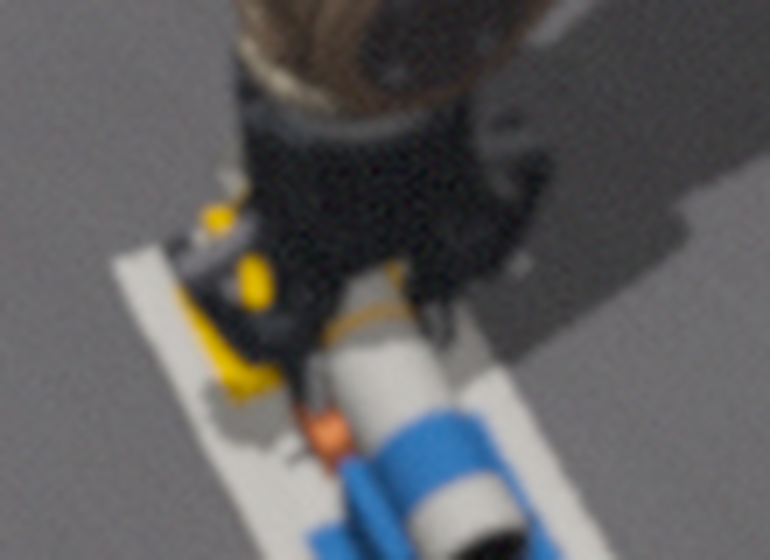

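About 5 N of contact shows it seated in the grooves. Releasing and rising.

```bash
python3 -m creep '[0,0,0,0,0,0,0,0,0,0,0,0,0,0,0,0,0,0,0,0,0,0,0,0,0,0,-0.5,0,0,0,-1.5,0,0,0,-2.8,0,0,0,-4,0,0,0,-5,0,0,0,-5,0,0,0,-5,0,0,0,-5,0]' 60; python3 sync.py; python3 plan.py to 480 -200 150 -50
```

```text
time: 32.03
eef_pos: [0.5679, 0.0108, 0.1399]
tcp_rot: [0.788, 0.616, -0.0, -0.0]
contact_force: [-0.0, 0.4, -1.1]
opening: 0.763
ROW [-9.03 -1.37 -0.4 ] turn 7.2 rows>= 5.5 turn rad 0.63
cmd [567.9  10.8 139.9  76. ] meas [567.9  10.8 139.9] 76.0 q6 0.09 t 32.03 open 0.763 F [-0.   0.4 -1.1]
```

```bash
python3 -m creep '[-9,-1.4,-0.4,7.2,-9,-1.4,-0.4,7.2,-9,-1.4,-0.4,7.2,-9,-1.4,-0.4,7.2,-9,-1.4,-0.4,7.2,-9,-1.4,-0.4,7.2,-9,-1.4,-0.4,7.2,-9,-1.4,-0.4,7.2,-9,-1.4,-0.4,7.2,-9,-1.4,-0.4,7.2]' ; python3 both.py tube .062 .5692 .0108 76;  python3 - <<'E'
from h import *
for c,(u,v,w,h) in {"scene":(260,130,110,80),"top":(290,165,100,75)}.items():
    p=imaging.read_camera(c); cv2.imwrite(f"pics/end_{c}.png",cv2.resize(p[v:v+h,u:u+w,::-1],None,fx=7,fy=7,interpolation=cv2.INTER_LANCZOS4)); cv2.imwrite(f"pics/full_{c}.png",p[:,:,::-1])
E
```

```text
time: 32.87
eef_pos: [0.4798, -0.1977, 0.149]
tcp_rot: [0.939, 0.343, -0.0, -0.001]
contact_force: [-0.5, -0.1, 1.0]
opening: 0.769
scene 0.57 [305.5, 178.6] 1169 exp [306.28498813 175.31691491]
scene [569.   11.1] 75.3 0.007
top 0.82 [336.9, 204.7] 970 exp [340.52479676 198.9908566 ]
top [567.9  12.9] 76.2 0.012
both [568.7  12.6] 75.7 0.025
```

View pics/end_scene.png

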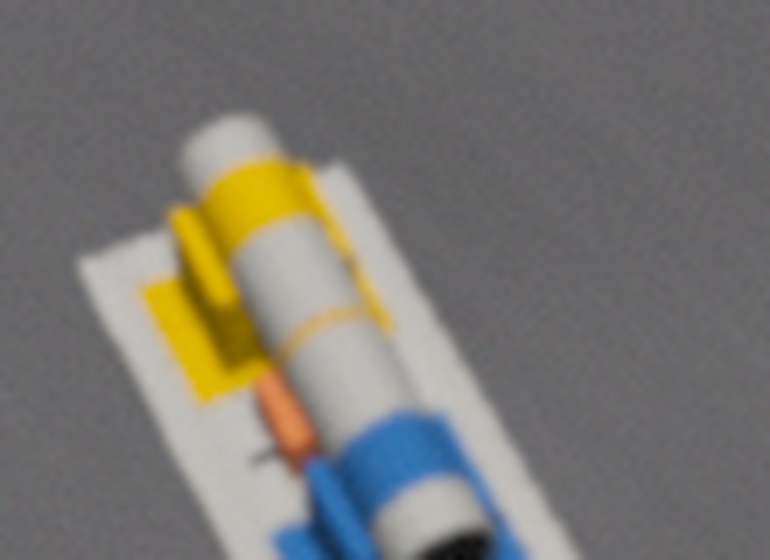

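View pics/end_top.png

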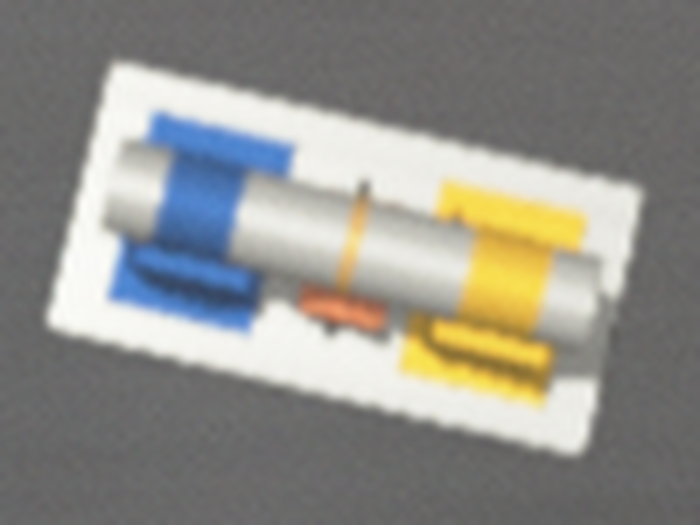

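View pics/full_top.png

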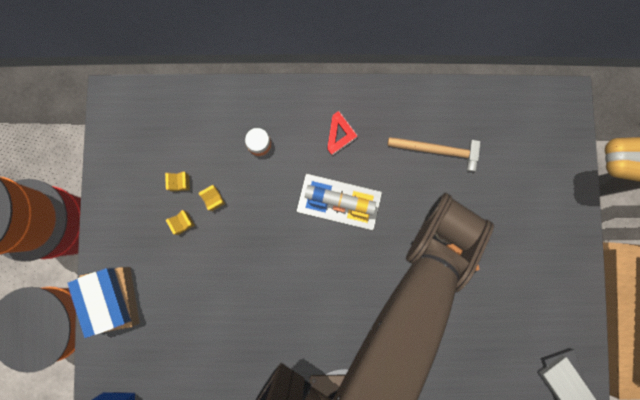

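Everything checks out: the tube is at (568.7, 12.6), its bands are over their blocks, the bystanders are unmoved and the arm is clear. Handing in.

```bash
python3 -c "
from plant import ctrl
print(ctrl.sign_off(), ctrl.get_state()['time'])"
```

```text
the job is handed in; nothing more can be done
the job is handed in; nothing more can be done
```

The job is done and handed in at about 33 s of the 102 s allowed. I set the copper on the cross, then the blue vee and the yellow one nearest the base (of four look-alikes) on their squares, and laid the tube last.

**Last checks (camera fits):**

| Item | Measured (mm) | Target (mm) | Notes |
|---|---|---|---|
| Tube | (568.7, 12.6), heading 75.7° | (569, 11.5), 76° | axis height fits 62 mm, seated in both grooves; blue band over blue, yellow over yellow |
| Blue vee | (583, 68) | (583.6, 69.8) | grooves in line to about 1 mm |
| Yellow vee | (555, -47.5) | (554.6, -46.6) | only the scene camera found it in that check |
| Copper | about (566.5, 9.5) | (569, 11.5) | 2–3 mm toward the yellow block |

The tin, magnet, hammer and spare yellow blocks are where they started, by eye in the last top picture. The arm was clear of everything.

**What failed or disagreed:**
- **Copper grasp:** the first attempt closed on nothing. The fingers end about 20 mm behind the reported tool point, so I made every grasp about 20 mm lower.
- **Copper position:** the two cameras disagreed by about 2 mm along the plate. I judged the 2–3 mm offset acceptable and did not re-place it.

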